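# Shut down the drill bench

## Task

Shut the drill bench down: take the key from its holder, push it fully home into the key switch and turn it a quarter turn clockwise as far as it goes (off). Only then, with the key left in the switch, hang every clear chip guard by its red loop on a double hook of the rack, across both prongs, and at the end put the key back in its holder. The guards are brittle: grip them lightly, never over 40 N on a finger, lower them gently onto the hooks, let none tip over, and leave everything else on the bench where it is.

Things in the scene. Friction and masses are not known exactly. Their poses are not given: they have to be found in the camera images.
- guard_a: chip guard: clear cup, mouth down, 90 dia, red cap (top at 70) with a fixed upright red loop. Origin: centre of underside; z up, y along the loop's straight top bar: 10 x 10, from y = -36 to 36, centre line 125 up; legs at y = +-46, opening 82 wide inside, 50 high over the cap. 0.13 to 0.21 kg, brittle; a 20 N grip holds it. May be absent
- guard_b: chip guard: clear cup, mouth down, 90 dia, red cap (top at 70) with a fixed upright red loop. Origin: centre of underside; z up, y along the loop's straight top bar: 10 x 10, from y = -36 to 36, centre line 125 up; legs at y = +-46, opening 82 wide inside, 50 high over the cap. 0.13 to 0.21 kg, brittle; a 20 N grip holds it. May be absent
- guard_c: chip guard: clear cup, mouth down, 90 dia, red cap (top at 70) with a fixed upright red loop. Origin: centre of underside; z up, y along the loop's straight top bar: 10 x 10, from y = -36 to 36, centre line 125 up; legs at y = +-46, opening 82 wide inside, 50 high over the cap. 0.13 to 0.21 kg, brittle; a 20 N grip holds it. May be absent
- loop_a (a point): centre of the straight top bar of guard_a's loop (axes as the guard's)
- loop_b (a point): centre of the straight top bar of guard_b's loop (axes as the guard's)
- loop_c (a point): centre of the straight top bar of guard_c's loop (axes as the guard's)
- rack: fixed steel rack: rail 16 x 16 x 420 on two end posts, centre 200 up, open below. Origin: on the bench under the rail's middle; y along the rail. Three double hooks, 140 apart, point to -x: each two prongs 8 thick, 56 apart between centres (48 clear for the fingers), tops 204 up, out to 92 from the rail's centre, then bent up to tips 106 out and 218 high
- hook1 (a point): resting point of double hook 1: midway between its prongs, 50 out from the rail's centre, 209 above the bench: where the loop bar's centre lies when a guard hangs, bar parallel to the rail (either way round). Axes as the rack's. Any guard on any double hook, one each
- hook2 (a point): resting point of double hook 2: midway between its prongs, 50 out from the rail's centre, 209 above the bench: where the loop bar's centre lies when a guard hangs, bar parallel to the rail (either way round). Axes as the rack's. Any guard on any double hook, one each
- hook3 (a point): resting point of double hook 3: midway between its prongs, 50 out from the rail's centre, 209 above the bench: where the loop bar's centre lies when a guard hangs, bar parallel to the rail (either way round). Axes as the rack's. Any guard on any double hook, one each
- key: key: brass blade 20 (x) x 8 (y) x 36 long under a black flat bow 12 thick (y). Origin: tip of the blade, z up. Bow 60 wide (x) from 36 to 50 above the tip, 50 wide from 50 to 96; grip it across its 12 mm, from above. 0.08 kg. Same turned half round. At the start it stands in the holder, blade down
- key_holder: fixed black block 70 x 70 x 40 with a slot straight down through its middle, 23 (x) x 11 (y), 3 mm chamfers, in which the key stands either way round, bow resting on the block's top, tip 4 above the bench. Origin: centre of the underside, x along the slot
- slot (a point): mouth of the key slot in the top of the switch's steel barrel (42 x 42), on a fixed grey box (130 x 120 x 75 high); 81 above the bench, on the turning axis. x = the slot's long direction, turns with the barrel. Slot 23 (x) x 11 (y), 42 deep, 3 mm chamfers; fully home, the key's bow rests on the barrel, tip 36 deep. Key goes in either way round
- barrel (a joint): turn of the barrel, rad: 0 = on; grows clockwise seen from above, stop at 1.571 = off. Stays where it is left; needs about 0.06 N m. The key has about 0.12 rad of play in the slot, so turn it that much further
- offcut: bystander: wooden block 90 x 50 x 22, low, origin under its centre
- tape_measure: bystander: yellow tape measure 60 x 60 x 36, origin under its centre
- screwdriver: bystander: screwdriver lying on the bench
- mug: bystander: white mug, 80 dia x 90
- oil_can: bystander: blue can with a white label and cap, 60 dia x 140
- bit_case: bystander: orange drill-bit case 120 x 170 x 40
- brush: bystander: bench brush lying down

How it is judged:
By the outcome, as a careful person would: the job done as asked, in the order asked, and still so for the second after the job is handed in, with the robot touching nothing.
Of guard_a, guard_b, guard_c only 2 to 3 are there at a start; the rules pass over those that are not, and their reading is None.
At some moment in a run one of guard_a, guard_b, guard_c may be knocked a few centimetres aside while the robot is not near it.
It also fails if it takes over 210 s, if anything falls off the work surface, if the arm or the gripper's body presses on something with over 40 N, if the wrist force passes 120 N, or if a joint passes its speed limit or range.

## Robot

A 6-joint arm with a two-finger parallel gripper is mounted at the origin on the work surface. World frame = base frame: x ahead of the robot, y to its left, z up, the work surface at z = 0. Lengths are in mm, angles in rad, forces in N, time in s.
With the tool pointing down it reaches from about 325 to 1000 mm from the base axis. Payload 5.1 kg.
Tool frame: the origin (TCP) lies at the very end of the fingers, on their centre line; the grasp point (between the pads) lies 19 mm behind it (arm.grasp_offset is the distance from the TCP to the grasp point, in mm); z points along the fingers, y is the line along which they close (so a half turn about z gives the same grasp; the last joint's range is limited). The gripper opens to 85 mm and grips with 20 to 120 N. Pads are 22 mm wide; open, the fingers measure 114 mm over their backs; the gripper's body (76 mm by 85 mm) begins 54 mm behind the grasp point. The pads swing forward as they close: fully open they stand 13 mm farther back than shut.
Start: joints at [-1.433, 0.124, 1.65, -0, 1.367, -0.083], TCP at [142.324, -634.215, 197.522] pointing down, gripper open.
Joint ranges: [-2.61, 2.61], [-1.02, 2.33], [0.03, 2.71], [-1.35, 4.49], [0.32, 2.68], [-2.91, 2.91]. Speed limits (rad/s): [2.57, 2.57, 3.14, 3.14, 3.14, 3.14].

## Interface

Orientations are given as a unit quaternion [w, x, y, z].
In Python, from station import arm gives the robot as it stands. The module is installed in compiled form; this text tells all that it offers.
- The arm moves only by the tool move_arm, never from a script. Its argument "motion" is one flat list of numbers, 7 for each row, row after row: the turn, a rotation vector about the world's x, y, z in rad, then the shift along the world's x, y, z in m, then the closure, from -1 (fully open) to 1 (shut). In form: [wx, wy, wz, dx, dy, dz, fingers, wx, wy, wz, dx, dy, dz, fingers, ...]. A call has 1 to 8 rows; each row shifts and turns the commanded pose from where the row before left it; what a row does not reach is not made up. A row lasts 1/12 s, in which the tool goes at most 41.7 mm and 7.16 degrees, less where a joint would pass 70% of its speed; a pose out of reach is approached as far as the arm can. A call is refused whole if a number of a shift passes 0.0417 or a number of a turn 0.125, either way. A call with a gripper value outside its range is refused whole. The fingers move at their own pace and stop on an object; "squeeze" is the grip in N (left out, the last holds). Time passes only in rows, so rows that do not move let the fingers close. It gives the time, the measured TCP pose, the force, the opening and the grip force at its end, in the units of the state.
- arm.get_obs(): the state, without advancing time (a new reading comes with each control period).
- arm.read_camera(name): name is "scene" or "top" or "wrist"; returns (picture, depth): 384x512x3 uint8, red, green, blue; 384x512 float32, mm along the optical axis (not along the pixel's ray), 0 where there is no reading.
- arm.camera_model(name): a dict with "vfov" (degrees; the focal length in pixels is half the picture's height over the tangent of half this angle, whatever the lens; pixels are square), "cx", "cy" (the principal point, pixels), "k1" (the pictures are not rectified: a ray, as slopes to the right and down, at radius r is drawn at 1 + k1 r^2 times it, then the intrinsics apply), "world_to_cam" (4x4, takes a point from world to camera coordinates). Camera axes: x right, y down, z forward; pixel columns grow to the right and rows downward; lengths in mm; the calibration is good to about 2 mm. A picture is of the moment at which its call begins: read the wrist's pose just before it. camera_model takes no time and is no camera call; for the wrist camera it gives the pose at the moment of the call.
- arm.close_job(): hands the job in; it is judged then, once.
The state is a dict: "time_s": time; "joint_positions": joint angles; "qvel": joint speeds; "effort": joint torques, N m; "tcp_pos": TCP position; "tool_rot": TCP orientation; "force": force on the tool from outside, world axes, zero at the start; "ft_torque": the same for the moment, N m; "finger_gap": finger opening in mm; "gripper_force": force on a finger pad.
Only numpy, scipy, OpenCV 4.12 (cv2) and the standard library are available. Lean on these libraries where they do the work, as an engineer would, in place of code of your own. Each camera call takes 0.05 s, during which the arm holds its last target. There are 200 camera calls.

## Working session

There is one attempt and no reset: what is moved stays moved. The work goes in short steps, Python scripts to look and compute and a tool call to move; the robot and the scene stay as the last step left them, time stands still between calls to the robot, and variables do not carry over. Pictures are saved under pics/ and viewed, at most 14 in all, crops included, and the job is handed in when it is done.

Besides the shell and the picture viewer there is one more tool, called after "Emit:" by a JSON object that holds its "name" and its "arguments", one argument or row to a line. move_arm: Moves the arm, as the interface text tells. Its arguments: {"type":"object","properties":{"motion":{"type":"array"},"squeeze":{"type":"number"}},"required":["motion"]}

```bash
mkdir -p pics; cat > h.py <<'E'
import numpy as np, cv2
from station import arm
def cam(n):
    m=arm.camera_model(n); p,d=arm.read_camera(n); return p,d,m
def K(m,h=384):
    f=h/2/np.tan(np.radians(m["vfov"])/2); return f
def cloud(d,m):
    f=K(m); v,u=np.mgrid[0:384,0:512].astype(float)
    xd=(u-m["cx"])/f; yd=(v-m["cy"])/f; x,y=xd.copy(),yd.copy()
    for _ in range(10):
        s=1+m["k1"]*(x*x+y*y); x=xd/s; y=yd/s
    P=np.stack([x*d,y*d,d],-1); T=np.linalg.inv(np.array(m["world_to_cam"]))
    return P@T[:3,:3].T+T[:3,3]
def proj(p,m):
    T=np.array(m["world_to_cam"]); q=T[:3,:3]@np.array(p,float)+T[:3,3]; x,y=q[0]/q[2],q[1]/q[2]
    s=1+m["k1"]*(x*x+y*y); f=K(m); return f*x*s+m["cx"],f*y*s+m["cy"]
def save(n,p): cv2.imwrite("pics/"+n,cv2.cvtColor(p,cv2.COLOR_RGB2BGR))
E
python3 - <<'E'
from h import *
for n in("scene","top"):
    p,d,m=cam(n); save(n+"0.png",cv2.resize(p,(800,600),interpolation=cv2.INTER_CUBIC)); np.savez(n+"0.npz",p=p,d=d,W=cloud(d,m))
    print(n,m)
print(arm.get_obs(),arm.grasp_offset)
E
```

```text
scene {'vfov': 53.75968423845183, 'cx': 259.2167586490985, 'cy': 190.79580929324266, 'k1': 0.0030940761171111223, 'world_to_cam': array([[-4.36663807e-01,  8.99596113e-01,  7.18002226e-03,
         2.34137043e+02],
       [ 7.74768421e-01,  3.80104875e-01, -5.05226858e-01,
        -3.69058769e+02],
       [-4.57229279e-01, -2.15051429e-01, -8.62956702e-01,
         1.43287069e+03],
       [ 0.00000000e+00,  0.00000000e+00,  0.00000000e+00,
         1.00000000e+00]])}
top {'vfov': 52.648756330336916, 'cx': 254.8283564466009, 'cy': 195.82518395992798, 'k1': 0.0025988336801309655, 'world_to_cam': array([[ 4.97346740e-02, -9.98761168e-01, -1.60976081e-03,
        -2.78639588e+01],
       [-9.78233000e-01, -4.83872107e-02, -2.01789184e-01,
         5.60902527e+02],
       [ 2.01461309e-01,  1.16106404e-02, -9.79427656e-01,
         1.41752325e+03],
       [ 0.00000000e+00,  0.00000000e+00,  0.00000000e+00,
         1.00000000e+00]])}
{'time_s': 0.1, 'joint_positions': array([-1.43260612e+00,  1.24445171e-01,  1.65149240e+00, -1.48332576e-06,
        1.36751062e+00, -8.26118863e-02]), 'qvel': array([-5.53602853e-04, -3.90126980e-04, -1.77536024e-03, -1.75567999e-03,
        1.95076203e-05, -7.37806387e-04]), 'effort': array([ 1.66923910e-04, -4.24934793e+01, -3.66653609e+01, -9.99583222e-05,
        3.93944996e-03,  2.77870580e-07]), 'tcp_pos': array([ 142.23916711, -633.6343521 ,  196.39920968]), 'tool_rot': array([-9.27388243e-04,  9.93911548e-01,  1.10177016e-01, -2.65045082e-05]), 'force': array([-0.32226926, -0.47958729, -0.35857511]), 'ft_torque': array([ 0.00666682,  0.00585344, -0.01066857]), 'gripper_force': 0.0, 'finger_gap': 85.47156682558888} 18.700000000000003
```

View pics/scene0.png

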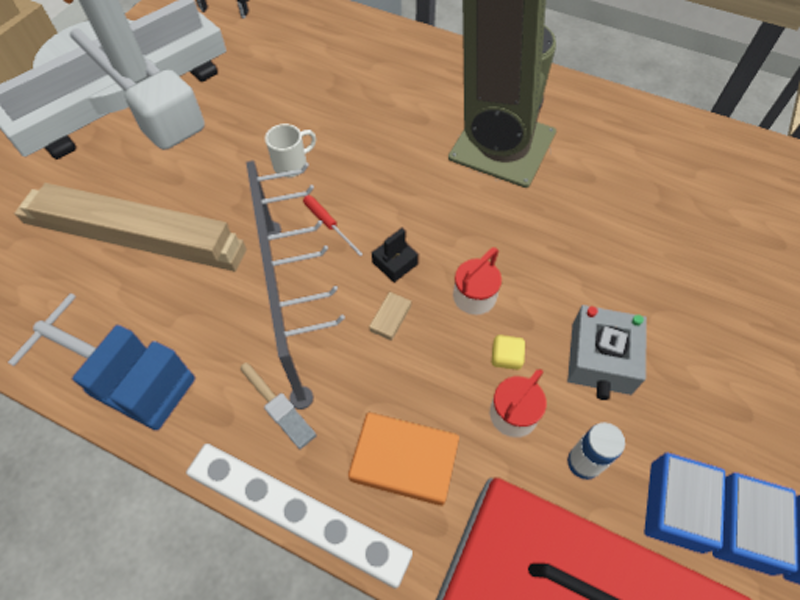

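View pics/top0.png

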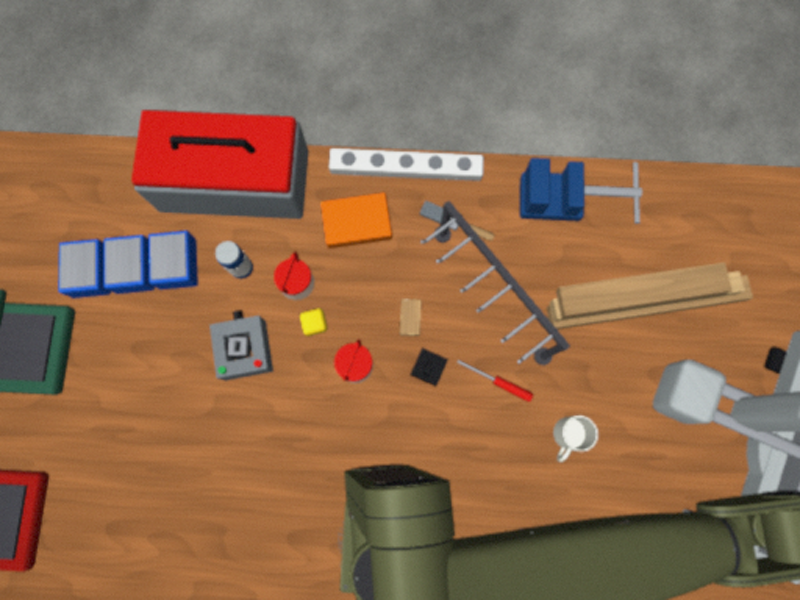

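The scene picture shows two guards, at scene pixels (478,285) and (518,405). The holder with the key is at (395,255), the switch at (608,345) and the rack running from (255,165) to (300,395). The top view shows the same two guards, at (353,362) and (293,277).

```bash
cat > m.py <<'E'
from h import *
def line(P):
    c=P[:,:2].mean(0); u,s,v=np.linalg.svd(P[:,:2]-c); t=(P[:,:2]-c)@v[0]
    return c.round(1),(t.min().round(),t.max().round()),round(float(np.degrees(np.arctan2(v[0][1],v[0][0]))),1),len(P)
E
python3 - <<'E'
from m import *
for n in("scene","top"):
    z=np.load(n+"0.npz"); p=z["p"].astype(int); W=z["W"]; R,G,B=p[...,0],p[...,1],p[...,2]
    sc=512/800
    def box(u0,v0,u1,v1):
        m=np.zeros((384,512),bool); m[int(v0*sc):int(v1*sc),int(u0*sc):int(u1*sc)]=1; return m
    red=(R>130)&(G<70)&(B<70)
    gb={"scene":[(445,240,510,320),(485,365,555,440)],"top":[(330,335,378,385),(270,248,315,300)]}[n]
    for b in gb:
        q=W[box(*b)&red]
        print(n,"bar",line(q[(q[:,2]>105)]),np.percentile(q[:,2],[5,50,95]).round(), "cap",q[q[:,2]<80][:,:2].mean(0).round(1))
    rb={"scene":(240,155,320,410),"top":(440,200,570,365)}[n]
    q=W[box(*rb)]; q=q[(q[:,2]>195)&(q[:,2]<230)]; print("rack",line(q))
    kb={"scene":(365,222,422,285),"top":(405,340,450,390)}[n]
    q=W[box(*kb)]; print("key",line(q[q[:,2]>60]),np.percentile(q[:,2],[5,50,95,99]).round()); h=q[(q[:,2]>33)&(q[:,2]<44)];print("holder",cv2.minAreaRect(h[:,:2].astype(np.float32)))
    sb={"scene":(560,295,655,395),"top":(205,310,275,382)}[n]
    q=W[box(*sb)]; h=q[(q[:,2]>70)&(q[:,2]<79)];print("box",cv2.minAreaRect(h[:,:2].astype(np.float32)),np.percentile(q[:,2],[50,90,99]).round())
z=np.load("top0.npz")
# rack hooks in plan, robust rail fit from top camera
W=z["W"].reshape(-1,3); s=(W[:,2]>150)&(W[:,2]<240)&(W[:,1]<100)
print(W[s].min(0),W[s].max(0),s.sum())
E
```

```text
scene bar (array([436.7,  98.3]), (np.float64(-61.0), np.float64(31.0)), -19.8, 56) [ 64.  74. 129.] cap [439.3  98.4]
scene bar (array([638.3, 260.4]), (np.float64(-56.0), np.float64(31.0)), -17.0, 69) [ 65.  70. 130.] cap [639.3 256.5]
rack (array([ 609.4, -211.8]), (np.float64(-221.0), np.float64(202.0)), 37.1, 1366)
key (array([457.6, -61.5]), (np.float64(-62.0), np.float64(658.0)), 26.8, 162) [ -3.   2.  95. 102.]
holder ((419.4870910644531, -80.6738052368164), (74.3695297241211, 71.04470825195312), 70.09651184082031)
box ((440.418701171875, 375.6756591796875), (133.66122436523438, 121.51158142089844), 13.549059867858887) [51. 77. 87.]
top bar (array([414.6, 100.1]), (np.float64(-47.0), np.float64(177.0)), -163.6, 83) [ 64.  70. 130.] cap [418.9  99.4]
top bar (array([613.3, 261.8]), (np.float64(-43.0), np.float64(442.0)), -149.4, 83) [ 64.  70. 130.] cap [621.1 258.1]
rack (array([ 597.6, -223.7]), (np.float64(-220.0), np.float64(199.0)), -141.1, 1003)
key (array([414.7, -76.4]), (np.float64(-34.0), np.float64(162.0)), 158.7, 51) [ -5.   2.  93. 102.]
holder ((422.81500244140625, -79.38191223144531), (69.26221466064453, 70.9897689819336), 68.70655822753906)
box ((444.3230895996094, 376.6849670410156), (131.77792358398438, 121.53047180175781), 13.623044967651367) [69. 78. 87.]
[  36.22273667 -876.94539466  150.07421011] [779.78271612  89.60976194 239.92797194] 3229
```

Emit:
{"name": "move_arm", "arguments": {
  "motion": [0,0,0,0.016,0.032,0.018,-1,0,0,0,0.016,0.032,0.018,-1,0,0,0,0.016,0.032,0.018,-1,0,0,0,0.016,0.032,0.018,-1,0,0,0,0.016,0.032,0.018,-1,0,0,0,0.016,0.032,0.018,-1,0,0,0,0.016,0.032,0.018,-1,0,0,0,0.016,0.032,0.018,-1]
}}

```text
time_s: 0.77
tcp_pos: [270.5, -376.3, 341.9]
tool_rot: [-0.0, 0.994, 0.11, -0.0]
force: [1.1, -0.1, -0.0]
finger_gap: 85.0
gripper_force: 0.0
```

Emit:
{"name": "move_arm", "arguments": {
  "motion": [0,0,0,0.016,0.032,0.005,-1,0,0,0,0.016,0.032,0.005,-1,0,0,0,0.016,0.032,0.005,-1,0,0,0,0.016,0.032,0.005,-1,0,0,0,0.016,0.032,0.005,-1,0,0,0,0.016,0.032,0.005,-1,0,0,0,0.016,0.032,0.005,-1,0,0,0,0,0,0,-1]
}}

```text
time_s: 1.43
tcp_pos: [384.2, -149.6, 377.5]
tool_rot: [-0.001, 0.993, 0.114, 0.001]
force: [0.6, -0.4, 0.3]
finger_gap: 85.1
gripper_force: 0.0
```

```bash
python3 - <<'E'
from h import *
o=arm.get_obs(); print(o["time_s"],o["tcp_pos"],o["tool_rot"])
for n in("wrist","top","scene"):
    p,d,m=cam(n); np.savez(n+"1.npz",p=p,d=d,W=cloud(d,m)); 
    if n=="wrist":save("w1.png",p); print(np.linalg.inv(m["world_to_cam"]).round(3),m["vfov"])
    if n=="top": save("t1.png",p)
E
```

```text
1.4333 [ 384.17893206 -149.63453629  377.5171875 ] [-5.02592427e-04  9.93452793e-01  1.14234689e-01  1.31554022e-03]
[[ 2.27000e-01 -9.41000e-01 -2.52000e-01  4.46878e+02]
 [-9.74000e-01 -2.19000e-01 -5.80000e-02 -1.34587e+02]
 [-0.00000e+00  2.59000e-01 -9.66000e-01  5.54909e+02]
 [ 0.00000e+00  0.00000e+00  0.00000e+00  1.00000e+00]] 62.559255841502555
```

View pics/w1.png

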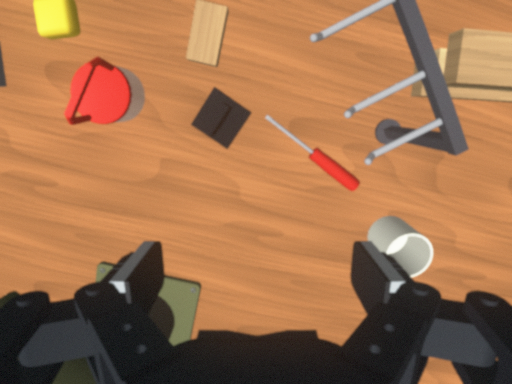

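View pics/t1.png

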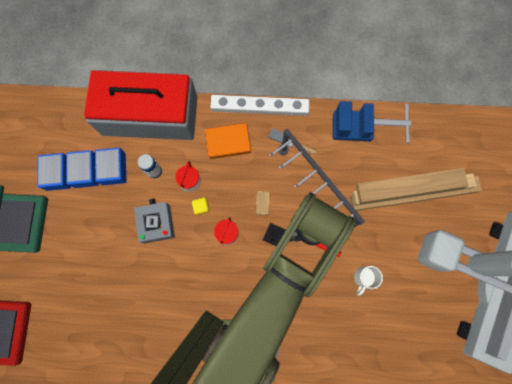

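The wrist view shows the holder and key at (221,118), a guard at (100,95), and the rack's hook tips at (315,38), (350,114) and (370,160). There is no third guard.

```bash
cat >> m.py <<'E'
def fit(q,med=None,r=None):
    c=np.median(q[:,:2],0) if med is None else np.array(med)
    if r: q=q[np.linalg.norm(q[:,:2]-c,axis=1)<r]
    return cv2.minAreaRect(q[:,:2].astype(np.float32)),line(q)
E
python3 - <<'E'
from m import *
for n in("wrist1","scene0","top0"):
    W=np.load(n+".npz")["W"].reshape(-1,3)
    near=lambda x,y,r,a,b: W[(np.hypot(W[:,0]-x,W[:,1]-y)<r)&(W[:,2]>a)&(W[:,2]<b)]
    q=near(421,-80,60,60,110); print(n,"key",fit(q),np.percentile(q[:,2],[50,95]).round(1)); t=near(421,-80,60,88,110);
    if len(t)>4: print("  keytop",fit(t))
    q=near(421,-80,60,30,46); print("  holder",fit(q), np.median(q[:,2]))
    q=near(430,99,70,108,140); 
    if len(q)>4: print("  barA",fit(q),np.percentile(q[:,2],[50,95]).round(1))
    q=near(630,258,70,108,140); 
    if len(q)>4: print("  barB",fit(q))
    q=near(600,-215,250,180,235); q=q[:]
    # ransac rail: rows
    best=0
    rng=np.random.default_rng(0)
    for _ in range(500):
        a,b=q[rng.choice(len(q),2,False),:2]; 
        if np.linalg.norm(b-a)<80: continue
        dn=(b-a)/np.linalg.norm(b-a); nn=np.array([-dn[1],dn[0]]); k=abs((q[:,:2]-a)@nn)<9
        if k.sum()>best: best=k.sum(); bk=k; N=nn
    L=line(q[bk]); print("  rail",L)
    th=np.radians(L[2]); dn=np.array([np.cos(th),np.sin(th)]); nn=np.array([-dn[1],dn[0]]); 
    if nn[0]>0: nn=-nn
    out=(q[:,:2]-L[0])@nn; s=(q[:,:2]-L[0])@dn
    k=(out>30)&(out<115); h,e=np.histogram(s[k],bins=np.arange(-240,241,6)); print("  prongs s",[(int(x),int(c)) for x,c in zip(e,h) if c], "maxout",np.percentile(out[k],[90,99]).round())
E
```

```text
wrist1 key (((420.2455139160156, -81.43887329101562), (12.303315162658691, 50.17369842529297), 68.9489517211914), (array([421.1, -82.8]), (np.float64(-24.0), np.float64(26.0)), 158.3, 384)) [100.7 102.2]
  keytop (((420.2647705078125, -81.38884735107422), (12.19607925415039, 50.17369842529297), 68.9489517211914), (array([421.1, -82. ]), (np.float64(-24.0), np.float64(26.0)), 158.3, 332))
  holder (((420.2306823730469, -81.29765319824219), (70.91333770751953, 70.87561798095703), 68.84980010986328), (array([421.8, -82. ]), (np.float64(-36.0), np.float64(36.0)), -108.7, 1537)) 40.88100553517518
  barA (((419.99920654296875, 101.15486907958984), (11.956297874450684, 100.37547302246094), 73.28976440429688), (array([422.1,  98.8]), (np.float64(-47.0), np.float64(53.0)), 162.8, 824)) [129.6 131.8]
  rail (array([ 523.3, -307.8]), (np.float64(-88.0), np.float64(91.0)), -139.5, 3561)
  prongs s [(-96, 321), (-90, 232), (-12, 348), (-6, 140), (42, 244), (48, 209)] maxout [ 95. 102.]
scene0 key (((420.53521728515625, -80.7572250366211), (15.623048782348633, 49.94408416748047), 68.86573791503906
[... 1710 characters left out ...]
0)), -111.4, 286)) 39.02948013747414
  barA (((421.77423095703125, 102.18182373046875), (10.729424476623535, 97.51118469238281), 72.7961196899414), (array([420. , 102.4]), (np.float64(-51.0), np.float64(47.0)), 162.5, 86)) [128.7 133.5]
  barB (((622.7146606445312, 264.9218444824219), (11.39684772491455, 96.25727081298828), 75.79377746582031), (array([620.2, 264.6]), (np.float64(-51.0), np.float64(46.0)), 165.3, 87))
  rail (array([ 612.4, -234.2]), (np.float64(-216.0), np.float64(204.0)), -139.5, 699)
  prongs s [(-180, 17), (-174, 29), (-126, 8), (-120, 35), (-114, 5), (-42, 8), (-36, 37), (-30, 2), (12, 1), (18, 31), (24, 16), (102, 36), (108, 13), (156, 27), (162, 25)] maxout [ 96. 104.]
```

Emit:
{"name": "move_arm", "arguments": {
  "motion": [0,0,0.1215,0.0024,0.0046,-0.012,-1,0,0,0.1215,0.0024,0.0046,-0.012,-1,0,0,0.1215,0.0024,0.0046,-0.012,-1,0,0,0.1215,0.0024,0.0046,-0.012,-1,0,0,0.1215,0.0024,0.0046,-0.012,-1,0,0,0.1215,0.0024,0.0046,-0.012,-1,0,0,0.1215,0.0024,0.0046,-0.012,-1,0,0,0.1215,0.0024,0.0046,-0.012,-1]
}}

```text
time_s: 2.25
tcp_pos: [400.8, -118.9, 279.2]
tool_rot: [-0.0, 0.827, 0.563, -0.0]
force: [0.9, -0.1, -0.3]
finger_gap: 85.7
gripper_force: 0.0
```

Emit:
{"name": "move_arm", "arguments": {
  "motion": [0,0,0.1215,0.0024,0.0046,-0.012,-1,0,0,0.1215,0.0024,0.0046,-0.012,-1,0,0,0.1215,0.0024,0.0046,-0.012,-1,0,0,0.1215,0.0024,0.0046,-0.012,-1,0,0,0.1215,0.0024,0.0046,-0.012,-1,0,0,0.1215,0.0024,0.0046,-0.012,-1,0,0,0.1215,0.0024,0.0046,-0.012,-1,0,0,0.1215,0.0024,0.0046,-0.012,-1]
}}

```text
time_s: 2.92
tcp_pos: [420.1, -82.1, 183.2]
tool_rot: [-0.001, 0.468, 0.884, -0.0]
force: [1.0, 0.4, -0.4]
finger_gap: 85.3
gripper_force: 0.0
```

Emit:
{"name": "move_arm", "arguments": {
  "motion": [0,0,0.1215,0,0,0,-1,0,0,0.1215,0,0,0,-1,0,0,0.1215,0,0,0,-1,0,0,0.1215,0,0,0,-1,0,0,0.1215,0,0,0,-1,0,0,0,0,0,0,-1,0,0,0,0,0,0,-1]
}}

```text
time_s: 3.5
tcp_pos: [420.2, -81.9, 184.0]
tool_rot: [-0.0, 0.186, 0.982, -0.0]
force: [-0.2, -0.3, 0.1]
finger_gap: 85.6
gripper_force: 0.0
```

```bash
cat >> m.py <<'E'
def st():
    o=arm.get_obs(); q=o["tool_rot"]; w,x,y,z=q
    R=np.array([[1-2*(y*y+z*z),2*(x*y-w*z)],[2*(x*y+w*z),1-2*(x*x+z*z)]])
    print("t",round(o["time_s"],2),"tcp",o["tcp_pos"].round(1),"yyaw",np.degrees(np.arctan2(R[1,1],R[0,1])).round(2),"rot",q.round(4),"J",o["joint_positions"].round(2),"F",o["force"].round(1),"gap",round(o["finger_gap"],1),"gf",round(o["gripper_force"],1))
E
python3 - <<'E'
from m import *
st()
p,d,m=cam("wrist"); save("w2.png",p); W=cloud(d,m); np.save("w2.npy",W); W=W.reshape(-1,3)
near=lambda x,y,r,a,b: W[(np.hypot(W[:,0]-x,W[:,1]-y)<r)&(W[:,2]>a)&(W[:,2]<b)]
for a,b in((88,110),(30,46)): q=near(421,-80,60,a,b); print(fit(q),np.percentile(q[:,2],[50,95]))
print(np.array(proj([421,-80.5,100],m)))
E
```

```text
t 3.5 tcp [420.2 -81.9 184. ] yyaw 68.51 rot [-5.000e-04  1.864e-01  9.825e-01 -1.000e-04] J [-0.32 -0.39  2.13 -0.    1.4  -1.51] F [-0.2 -0.3  0.1] gap 85.6 gf 0.0
(((420.3755798339844, -80.30384826660156), (11.862709045410156, 50.290592193603516), 68.65314483642578), (array([419.3, -79.6]), (np.float64(-24.0), np.float64(26.0)), -21.2, 821)) [100.73304704 101.8478126 ]
(((420.1103210449219, -80.5479965209961), (69.19200134277344, 69.97377014160156), 68.84262084960938), (array([418.1, -79.9]), (np.float64(-35.0), np.float64(35.0)), -110.3, 3626)) [40.65242682 41.89249881]
[259.2236814  190.17617015]
```

Emit:
{"name": "move_arm", "arguments": {
  "motion": [0,0,0.004,0.0004,0.0013,-0.02,-1,0,0,0,0,0,-0.025,-1,0,0,0,0,0,-0.025,-1,0,0,0,0,0,-0.025,-1,0,0,0,0,0,-0.02,-1,0,0,0,0,0,-0.013,-1,0,0,0,0,0,0,-1,0,0,0,0,0,0,-1],
  "squeeze": 60
}}

```text
time_s: 4.22
tcp_pos: [420.5, -79.5, 55.9]
tool_rot: [-0.001, 0.183, 0.983, 0.0]
force: [0.9, -0.3, 0.4]
finger_gap: 85.2
gripper_force: 0.0
```

Emit:
{"name": "move_arm", "arguments": {
  "motion": [0,0,0,0,0,0,1,0,0,0,0,0,0,1,0,0,0,0,0,0,1,0,0,0,0,0,0,1,0,0,0,0,0,0,1,0,0,0,0,0,0,1,0,0,0,0,0,0,1]
}}

```text
time_s: 4.8
tcp_pos: [421.5, -79.5, 57.1]
tool_rot: [0.0, 0.182, 0.983, -0.0]
force: [-0.8, -0.8, 3.8]
finger_gap: 9.9
gripper_force: 60.1
```

Emit:
{"name": "move_arm", "arguments": {
  "motion": [0,0,0,0,0,0.015,1,0,0,0,0,0,0.025,1,0,0,0,0,0,0.035,1,0,0,0,0,0,0.035,1,0,0,0,0.005,0.02,0.02,1,0,0,0,0.008,0.034,0.02,1,0,0,0,0.008,0.034,0.02,1,0,0,0,0.008,0.034,0.01,1]
}}

```text
time_s: 5.47
tcp_pos: [451.2, 43.9, 239.5]
tool_rot: [0.002, 0.182, 0.983, 0.0]
force: [0.8, -0.4, -1.1]
finger_gap: 10.0
gripper_force: 59.7
```

Emit:
{"name": "move_arm", "arguments": {
  "motion": [0,0,0,0.008,0.036,0.01,1,0,0,0,0.008,0.036,0.01,1,0,0,0,0.009,0.036,0,1,0,0,0,0.009,0.036,0,1,0,0,0,0.009,0.036,0,1,0,0,0,0.009,0.036,0,1,0,0,0,0.009,0.036,0,1,0,0,0,0.006,0.035,0,1]
}}

```text
time_s: 6.13
tcp_pos: [517.2, 331.7, 255.7]
tool_rot: [-0.0, 0.181, 0.983, -0.0]
force: [1.6, -0.4, -0.4]
finger_gap: 9.7
gripper_force: 59.7
```

Emit:
{"name": "move_arm", "arguments": {
  "motion": [0,0,0,0,0.018,0,1,0,0,0,0,0,0,1,0,0,0,0,0,0,1,0,0,0,0,0,0,1]
}}

```text
time_s: 6.47
tcp_pos: [516.9, 347.1, 256.0]
tool_rot: [-0.0, 0.182, 0.983, -0.001]
force: [-0.2, 0.4, -1.1]
finger_gap: 10.1
gripper_force: 59.7
```

```bash
python3 - <<'E'
from m import *
st()
p,d,m=cam("wrist"); save("w3.png",p); W=cloud(d,m); np.savez("w3.npz",p=p,d=d,W=W)
V=W.reshape(-1,3)
near=lambda x,y,r,a,b: V[(np.hypot(V[:,0]-x,V[:,1]-y)<r)&(V[:,2]>a)&(V[:,2]<b)]
q=near(442,376,95,70,78.5); print("box",fit(q)); q=near(442,376,50,80.,86); print("barrel",fit(q),np.median(q[:,2]))
print(proj([442,376,81],m))
E
```

```text
t 6.47 tcp [516.9 347.1 256. ] yyaw 69.07 rot [-3.000e-04  1.817e-01  9.834e-01 -5.000e-04] J [ 0.51  0.04  1.65 -0.    1.46 -0.7 ] F [-0.2  0.4 -1.1] gap 10.1 gf 59.7
box (((441.74603271484375, 376.173095703125), (130.8648223876953, 120.6871337890625), 13.826870918273926), (array([441. , 377.6]), (np.float64(-69.0), np.float64(70.0)), 18.5, 10960))
barrel (((441.8768005371094, 376.1329650878906), (42.88369369506836, 41.624229431152344), 3.5875637531280518), (array([441.5, 376. ]), (np.float64(-28.0), np.float64(29.0)), -39.8, 1282)) 81.78561686791778
(np.float64(257.67606243832245), np.float64(96.18608408560145))
```

View pics/w3.png

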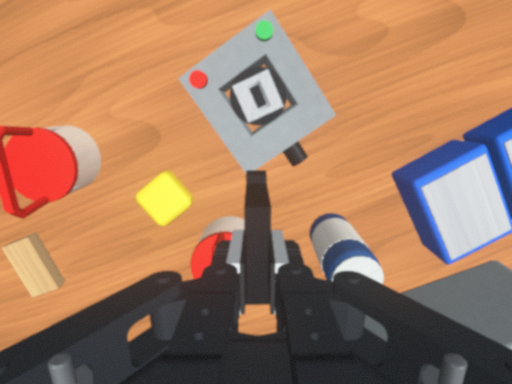

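The picture shows the switch slot at (260,95), its long side roughly along the image's vertical. The key is held straight at (257,220).

```bash
python3 - <<'E'
from m import *
z=np.load("w3.npz"); p,W=z["p"],z["W"]; m=arm.camera_model("wrist")
g=p.astype(int).sum(-1)
r=np.hypot(W[...,0]-441.8,W[...,1]-376.1)
u,v=np.meshgrid(np.arange(512),np.arange(384))
k=(g<270)&(abs(u-260)<20)&(abs(v-95)<20)
n,lab,s,c=cv2.connectedComponentsWithStats(k.astype(np.uint8)); print(s,c)
print(g[85:107,245:278:1][::3,::3])
# intersect mask with z=81
f=K(m);T=np.linalg.inv(m["world_to_cam"])
def onplane(uv,Z):
    x,y=(uv[0]-m["cx"])/f,(uv[1]-m["cy"])/f; dd=T[:3,:3]@np.array([x,y,1]); return T[:3,3]+dd*(Z-T[2,3])/dd[2]
i=lab[95,260] or np.argmax(s[1:,4])+1
pts=np.array([onplane((a,b),81)[:2] for b,a in np.argwhere(lab==i)],np.float32)
print(cv2.minAreaRect(pts),pts.mean(0),len(pts),line(pts))
q=W[(r<40)&(W[...,2]<79)&(np.hypot(u-260,v-95)<18)]; print(len(q), line(q) if len(q)>5 else "")
b=W[(r<35)&(W[...,2]>79.5)&(np.hypot(u-260,v-95)<40)]; print("barrel",cv2.minAreaRect(b[:,:2].astype(np.float32)))
# key blade in hand: black/brass cloud near TCP
h=W[(np.hypot(W[...,0]-517,W[...,1]-347)<60)&(W[...,2]>235)&(abs(u-257)<16)&(v>170)&(v<310)]
print("bow",len(h),line(h) if len(h)>5 else "",np.percentile(h[:,2],[2,50,98]))
E
```

```text
[[     0      0    512    384 196349]
 [   241     76      8      4     20]
 [   273     76      7     16     61]
 [   251     86     14     20    146]
 [   241    111      2      4      6]
 [   270    110     10      5     26]] [[255.4906875  191.63002613]
 [243.5         77.        ]
 [276.98360656  81.39344262]
 [257.63013699  95.56164384]
 [241.33333333 112.83333333]
 [275.96153846 112.84615385]]
[[658 634 599 468 317 464 653 656 661 657 410]
 [660 603 317 221 219 378 570 656 659 653 594]
 [660 629 302 216 215 279 487 646 656 653 652]
 [658 655 505 223 216 217 408 598 657 657 659]
 [653 659 635 278 213 211 334 514 654 663 658]
 [656 659 662 443 217 216 225 463 614 661 658]
 [657 660 660 595 265 214 227 452 551 658 656]
 [659 661 656 639 407 345 519 564 584 658 659]]
((442.34222412109375, 375.7630615234375), (19.41686248779297, 8.024561882019043), 3.0238442420959473) [442.19052 375.736  ] 146 (array([442.2, 375.7], dtype=float32), (np.float32(-10.0), np.float32(10.0)), 2.7, 146)
233 (array([441.6, 376.8]), (np.float64(-12.0), np.float64(13.0)), 1.4, 233)
barrel ((441.8768005371094, 376.1329650878906), (42.88369369506836, 41.624229431152344), 3.5875637531280518)
bow 3749 (array([509.4, 349.9]), (np.float64(-23.0), np.float64(33.0)), -21.0, 3749) [252.73285273 299.59605982 328.15490467]
```

Emit:
{"name": "move_arm", "arguments": {
  "motion": [0,0,0.1,-0.018,0.007,0,1,0,0,0.1,-0.018,0.007,0,1,0,0,0.1,-0.018,0.007,0,1,0,0,0.1,-0.018,0.007,0,1,0,0,0.0225,-0.003,0.001,-0.03,1,0,0,0,0,0,-0.04,1,0,0,0,0,0,-0.03,1,0,0,0,0,0,-0.01,1]
}}

```text
time_s: 7.18
tcp_pos: [439.3, 373.5, 140.9]
tool_rot: [-0.004, -0.028, 1.0, -0.002]
force: [0.1, -0.7, -2.4]
finger_gap: 9.9
gripper_force: 59.7
```

Emit:
{"name": "move_arm", "arguments": {
  "motion": [0,0,0,0,0,0,1,0,0,0,0,0,0,1,0,0,0,0,0,0,1]
}}

```text
time_s: 7.43
tcp_pos: [443.8, 377.3, 149.5]
tool_rot: [0.002, -0.028, 1.0, 0.001]
force: [0.6, -0.6, -0.3]
finger_gap: 10.2
gripper_force: 59.7
```

```bash
python3 - <<'E'
from m import *
st()
p,d,m=cam("wrist"); save("w4.png",cv2.resize(p[120:360,130:390],None,fx=2,fy=2)); np.savez("w4.npz",p=p,d=d,W=cloud(d,m))
st()
E
```

```text
t 7.43 tcp [443.8 377.3 149.5] yyaw 93.23 rot [ 0.0019 -0.0282  0.9996  0.0012] J [ 0.61  0.01  1.85 -0.    1.27 -1.01] F [ 0.6 -0.6 -0.3] gap 10.2 gf 59.7
t 7.48 tcp [443.9 377.5 149.8] yyaw 93.24 rot [ 0.0021 -0.0283  0.9996  0.0014] J [ 0.61  0.01  1.85 -0.    1.27 -1.01] F [ 0.5 -0.1 -0.2] gap 9.7 gf 59.7
```

View pics/w4.png

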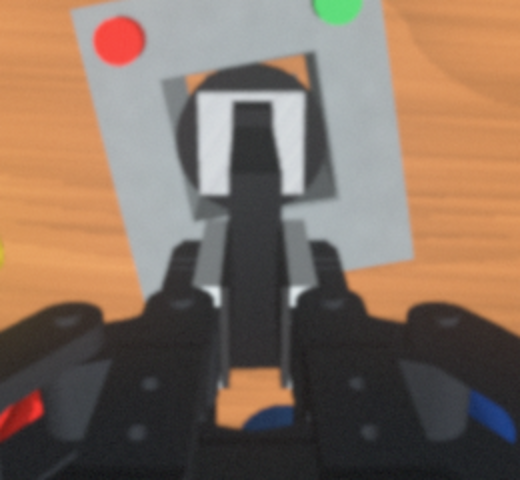

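The key sits over the slot: in the crop its bow is at (257,250) and the barrel is centred at (250,140). I'll let it settle, then correct.

Emit:
{"name": "move_arm", "arguments": {
  "motion": [0,0,0,0,0,0,1,0,0,0,0,0,0,1,0,0,0,0,0,0,1,0,0,0,0,0,0,1]
}}

```text
time_s: 7.82
tcp_pos: [442.4, 376.9, 147.2]
tool_rot: [0.0, -0.029, 1.0, 0.0]
force: [-0.0, 0.9, -0.1]
finger_gap: 9.9
gripper_force: 59.7
```

```bash
python3 - <<'E'
from m import *
st()
E
```

```text
t 7.82 tcp [442.4 376.9 147.2] yyaw 93.28 rot [ 4.000e-04 -2.860e-02  9.996e-01  3.000e-04] J [ 0.61  0.01  1.86  0.    1.27 -1.01] F [-0.   0.9 -0.1] gap 9.9 gf 59.7
```

Emit:
{"name": "move_arm", "arguments": {
  "motion": [0,0,0,-0.0002,-0.0005,-0.005,1,0,0,0,0,0,-0.005,1,0,0,0,0,0,-0.005,1,0,0,0,0,0,-0.004,1,0,0,0,0,0,-0.003,1,0,0,0,0,0,0,1]
}}

```text
time_s: 8.32
tcp_pos: [441.3, 375.8, 123.1]
tool_rot: [-0.001, -0.029, 1.0, -0.001]
force: [-0.1, 0.7, -0.9]
finger_gap: 10.3
gripper_force: 59.7
```

Emit:
{"name": "move_arm", "arguments": {
  "motion": [0,0,0,0,0,-0.005,1,0,0,0,0,0,-0.005,1,0,0,0,0,0,-0.005,1,0,0,0,0,0,-0.005,1,0,0,0,0,0,-0.003,1,0,0,0,0,0,-0.002,1,0,0,0,0,0,0,1]
}}

```text
time_s: 8.9
tcp_pos: [441.6, 375.9, 98.8]
tool_rot: [-0.0, -0.029, 1.0, -0.0]
force: [-0.8, -0.2, -0.7]
finger_gap: 9.7
gripper_force: 59.7
```

Emit:
{"name": "move_arm", "arguments": {
  "motion": [0,0,0,0,0,-0.001,1,0,0,0,0,0,-0.001,1,0,0,0,0,0,0,1,0,0,0,0,0,0,1]
}}

```text
time_s: 9.23
tcp_pos: [442.3, 376.4, 98.1]
tool_rot: [0.0, -0.029, 1.0, 0.0]
force: [-0.3, 0.7, 0.5]
finger_gap: 10.1
gripper_force: 59.9
```

Emit:
{"name": "move_arm", "arguments": {
  "motion": [0,0,0,0,0,-0.001,1,0,0,0,0,0,-0.001,1,0,0,0,0,0,0,1,0,0,0,0,0,0,1]
}}

```text
time_s: 9.57
tcp_pos: [442.5, 376.8, 98.0]
tool_rot: [0.001, -0.029, 1.0, 0.001]
force: [-3.6, -2.3, 9.3]
finger_gap: 9.9
gripper_force: 60.9
```

Emit:
{"name": "move_arm", "arguments": {
  "motion": [0,0,-0.1,0,0,0.0005,1,0,0,-0.1,0,0,0,1,0,0,-0.1,0,0,0,1,0,0,-0.1,0,0,0,1,0,0,-0.1,0,0,0,1,0,0,-0.1,0,0,0,1,0,0,-0.1,0,0,0,1,0,0,-0.1,0,0,0,1]
}}

```text
time_s: 10.23
tcp_pos: [443.4, 376.8, 98.0]
tool_rot: [0.001, 0.365, 0.931, 0.001]
force: [0.4, -0.5, 4.6]
finger_gap: 9.8
gripper_force: 60.5
```

Emit:
{"name": "move_arm", "arguments": {
  "motion": [0,0,-0.1,0,0,0,1,0,0,-0.1,0,0,0,1,0,0,-0.1,0,0,0,1,0,0,-0.1,0,0,0,1,0,0,-0.1,0,0,0,1,0,0,-0.1,0,0,0,1,0,0,0,0,0,0,1,0,0,0,0,0,0,1]
}}

```text
time_s: 10.9
tcp_pos: [443.6, 376.5, 98.0]
tool_rot: [0.001, 0.622, 0.783, 0.002]
force: [0.2, -1.7, 5.8]
finger_gap: 9.8
gripper_force: 60.5
```

```bash
python3 - <<'E'
from m import *
st(); print(arm.get_obs()["ft_torque"])
E
```

```text
t 10.9 tcp [443.6 376.5  98. ] yyaw 13.06 rot [0.0012 0.6221 0.7829 0.0016] J [ 0.61  0.06  1.9  -0.    1.19  0.38] F [ 0.2 -1.7  5.8] gap 9.8 gf 60.5
[-0.33530117 -0.17667444  0.00459147]
```

Emit:
{"name": "move_arm", "arguments": {
  "motion": [0,0,-0.1,0,0,0,1,0,0,-0.1,0,0,0,1,0,0,-0.05,0,0,0,1,0,0,-0.03,0,0,0,1,0,0,-0.02,0,0,0,1,0,0,0,0,0,0,1,0,0,0,0,0,0,1]
}}

```text
time_s: 11.48
tcp_pos: [443.4, 376.5, 98.1]
tool_rot: [0.001, 0.731, 0.683, 0.002]
force: [0.3, -1.4, 5.2]
finger_gap: 9.9
gripper_force: 67.9
```

```bash
python3 - <<'E'
from m import *
st(); print(arm.get_obs()["ft_torque"])
E
```

```text
t 11.48 tcp [443.4 376.5  98.1] yyaw -3.88 rot [0.0013 0.7306 0.6828 0.0015] J [ 0.61  0.06  1.9  -0.    1.19  0.68] F [ 0.3 -1.4  5.2] gap 9.9 gf 67.9
[-0.28167697 -0.1237262   1.1979839 ]
```

Emit:
{"name": "move_arm", "arguments": {
  "motion": [0,0,0.03,0,0,0,1,0,0,0,0,0,0,1,0,0,0,0,0,0,-1,0,0,0,0,0,0,-1,0,0,0,0,0,0,-1,0,0,0,0,0,0,-1,0,0,0,0,0,0,-1,0,0,0,0,0,0,-1],
  "squeeze": 25
}}

```text
time_s: 12.15
tcp_pos: [441.7, 376.1, 95.7]
tool_rot: [-0.0, 0.722, 0.692, -0.0]
force: [0.0, -1.2, -0.1]
finger_gap: 81.2
gripper_force: 0.0
```

Emit:
{"name": "move_arm", "arguments": {
  "motion": [0,0,0,0,0,0,-1,0,0,0,0,0,0.015,-1,0,0,0,0,0,0.03,-1,0,0,0,0,0,0.04,-1,0,0,0,0,0,0.04,-1,0,0,0,0,0,0.04,-1,0,0,0,0,0,0.02,-1]
}}

```text
time_s: 12.73
tcp_pos: [443.4, 377.2, 287.6]
tool_rot: [0.001, 0.722, 0.692, 0.004]
force: [0.0, 0.4, 1.1]
finger_gap: 85.6
gripper_force: 0.0
```

```bash
python3 - <<'E'
from m import *
st()
p,d,m=cam("wrist"); V=cloud(d,m).reshape(-1,3); save("w5.png",p)
near=lambda x,y,r,a,b: V[(np.hypot(V[:,0]-x,V[:,1]-y)<r)&(V[:,2]>a)&(V[:,2]<b)]
q=near(442,376,45,110,160); print("key",fit(q),np.percentile(q[:,2],[50,95]))
q=near(442,376,40,79.5,86); print("barrel",fit(q))
for n in("top","scene"):
    p,d,m=cam(n);V=cloud(d,m).reshape(-1,3)
    q=near(442,376,45,125,160); print(n,"key",fit(q) if len(q)>4 else 0)
    q=near(650,370,80,125,155); print("can",fit(q) if len(q)>4 else 0)
    for c in((421,101),(622,264)):
        q=near(*c,70,110,140); print("bar",fit(q) if len(q)>4 else 0)
E
```

```text
t 12.73 tcp [443.4 377.2 287.6] yyaw -2.41 rot [6.000e-04 7.218e-01 6.921e-01 4.100e-03] J [ 0.61 -0.07  1.7   0.    1.51  0.65] F [0.  0.4 1.1] gap 85.6 gf 0.0
key (((442.3531494140625, 375.892578125), (12.039169311523438, 50.25043869018555), 4.447705268859863), (array([442.2, 378. ]), (np.float64(-23.0), np.float64(27.0)), -85.6, 579)) [141.59594423 142.89073043]
barrel (((441.2973327636719, 380.5594787597656), (41.939598083496094, 50.567832946777344), 13.630102157592773), (array([442.8, 377.1]), (np.float64(-25.0), np.float64(24.0)), 2.3, 752))
top key (((444.4887390136719, 376.10150146484375), (12.42839527130127, 49.97007369995117), 2.855809211730957), (array([444.1, 374. ]), (np.float64(-27.0), np.float64(23.0)), -88.7, 57))
can (((653.798828125, 406.0085144042969), (56.90694808959961, 54.02006149291992), 87.16339111328125), (array([653.4, 405. ]), (np.float64(-30.0), np.float64(26.0)), -134.3, 204))
bar (((421.8735656738281, 102.363525390625), (10.205794334411621, 98.14646911621094), 72.8381576538086), (array([420. , 102.4]), (np.float64(-51.0), np.float64(47.0)), 162.5, 86))
b
[... 218 characters left out ...]
365478515625), (14.005082130432129, 49.190208435058594), 4.563438892364502), (array([443.1, 374.5]), (np.float64(-25.0), np.float64(24.0)), 94.3, 137))
can (((653.7393798828125, 404.834716796875), (56.83312225341797, 55.80571365356445), 18.979839324951172), (array([655.2, 404.8]), (np.float64(-30.0), np.float64(26.0)), -23.5, 469))
bar (((420.8806457519531, 99.99085235595703), (11.109596252441406, 96.21562957763672), 72.84627532958984), (array([424.6, 100. ]), (np.float64(-52.0), np.float64(45.0)), -17.9, 125))
bar (((621.5978393554688, 262.54913330078125), (10.118979454040527, 98.19747924804688), 75.53903198242188), (array([627.1, 261.5]), (np.float64(-55.0), np.float64(43.0)), -14.8, 150))
```

Emit:
{"name": "move_arm", "arguments": {
  "motion": [0,0,-0.119,0.012,-0.0075,0,-1,0,0,-0.119,0.012,-0.0075,0,-1,0,0,-0.119,0.012,-0.0075,0,-1,0,0,-0.119,0.012,-0.0075,0,-1,0,0,-0.119,0.012,-0.0075,0,-1,0,0,-0.119,0.012,-0.0075,0,-1,0,0,-0.119,0.012,-0.0075,0,-1,0,0,-0.119,0.012,-0.0075,0,-1]
}}

```text
time_s: 13.55
tcp_pos: [537.5, 315.3, 277.8]
tool_rot: [0.0, 0.96, 0.282, -0.002]
force: [-0.2, -0.5, -1.0]
finger_gap: 85.5
gripper_force: 0.0
```

Emit:
{"name": "move_arm", "arguments": {
  "motion": [0,0,-0.119,0.012,-0.0075,0,-1,0,0,-0.119,0.012,-0.0075,0,-1,0,0,-0.119,0.012,-0.0075,0,-1,0,0,-0.119,0.012,-0.0075,0,-1,0,0,-0.119,0.012,-0.0075,0,-1,0,0,-0.119,0.012,-0.0075,0,-1,0,0,-0.119,0.012,-0.0075,0,-1,0,0,0,0,0,0,-1]
}}

```text
time_s: 14.22
tcp_pos: [622.4, 261.9, 277.5]
tool_rot: [0.001, 0.992, -0.13, -0.002]
force: [-0.4, 0.4, -0.0]
finger_gap: 85.4
gripper_force: 0.0
```

Emit:
{"name": "move_arm", "arguments": {
  "motion": [0,0,0,0,0,0,-1,0,0,0,0,0,0,-1,0,0,0,0,0,0,-1]
}}

```text
time_s: 14.47
tcp_pos: [621.0, 264.2, 280.2]
tool_rot: [0.0, 0.992, -0.127, -0.001]
force: [0.1, -0.7, -0.1]
finger_gap: 85.5
gripper_force: 0.0
```

```bash
cat > look.py <<'E'
from m import *
import sys
x,y=map(float,sys.argv[1:3])
st()
p,d,m=cam("wrist"); save(sys.argv[3]+".png",p); W=cloud(d,m); V=W.reshape(-1,3); C=p.reshape(-1,3).astype(int)
red=(C[:,0]>110)&(C[:,1]<80)&(C[:,2]<80)
k=(np.hypot(V[:,0]-x,V[:,1]-y)<110)&(V[:,2]>112)&(V[:,2]<140)&red
q=V[k]; print("bar",fit(q),np.median(q[:,2]))
k=(np.hypot(V[:,0]-x,V[:,1]-y)<110)&(V[:,2]>60)&(V[:,2]<78)&red; print("cap",cv2.minEnclosingCircle(V[k][:,:2].astype(np.float32)))
E
python3 look.py 622 264 w6
```

```text
t 14.47 tcp [621.  264.2 280.2] yyaw -104.54 rot [ 2.000e-04  9.920e-01 -1.266e-01 -7.000e-04] J [0.32 0.14 1.49 0.   1.51 2.15] F [ 0.1 -0.7 -0.1] gap 85.5 gf 0.0
bar (((622.5932006835938, 262.9869384765625), (9.607048988342285, 98.21839141845703), 75.44287872314453), (array([628. , 261.6]), (np.float64(-44.0), np.float64(55.0)), 165.5, 813)) 130.5022903720852
cap ((622.002685546875, 263.04913330078125), 44.89938735961914)
```

Emit:
{"name": "move_arm", "arguments": {
  "motion": [0,0,0,0.0013,-0.0009,-0.03,-1,0,0,0,0,0,-0.035,-1,0,0,0,0,0,-0.035,-1,0,0,0,0,0,-0.035,-1,0,0,0,0,0,-0.022,-1,0,0,0,0,0,-0.012,-1,0,0,0,0,0,-0.005,-1,0,0,0,0,0,0,-1],
  "squeeze": 22
}}

```text
time_s: 15.18
tcp_pos: [622.8, 263.0, 106.6]
tool_rot: [0.0, 0.992, -0.127, -0.0]
force: [-0.1, 0.1, 0.3]
finger_gap: 85.6
gripper_force: 0.0
```

Emit:
{"name": "move_arm", "arguments": {
  "motion": [0,0,0,0,0,0,-1,0,0,0,0,0,0,-1,0,0,0,0,0,0,-1]
}}

```text
time_s: 15.43
tcp_pos: [624.6, 263.3, 109.6]
tool_rot: [-0.001, 0.992, -0.128, 0.002]
force: [-0.5, 0.2, -0.5]
finger_gap: 85.6
gripper_force: 0.0
```

```bash
python3 look.py 622 264 w7
```

```text
t 15.43 tcp [624.6 263.3 109.6] yyaw -104.67 rot [-9.000e-04  9.918e-01 -1.277e-01  1.800e-03] J [0.32 0.25 1.66 0.   1.23 2.15] F [-0.5  0.2 -0.5] gap 85.6 gf 0.0
bar (((626.71875, 262.2669982910156), (9.960783958435059, 90.96546936035156), 75.3165512084961), (array([631.5, 261. ]), (np.float64(-41.0), np.float64(50.0)), 165.2, 2893)) 130.62539062070329
cap ((622.260009765625, 263.54150390625), 45.452049255371094)
```

Emit:
{"name": "move_arm", "arguments": {
  "motion": [0,0,0,0,0,0,-0.4,0,0,0,0,0,0,0.1,0,0,0,0,0,0,0.5,0,0,0,0,0,0,0.65,0,0,0,0,0,0,0.8,0,0,0,0,0,0,1,0,0,0,0,0,0,1,0,0,0,0,0,0,1]
}}

```text
time_s: 16.15
tcp_pos: [623.2, 262.8, 106.9]
tool_rot: [0.0, 0.992, -0.128, -0.0]
force: [-0.1, -0.7, -0.3]
finger_gap: 0.0
gripper_force: 0.0
```

Emit:
{"name": "move_arm", "arguments": {
  "motion": [0,0,0,0,0,0,1,0,0,0,0,0,0,1]
}}

```text
time_s: 16.32
tcp_pos: [623.2, 262.8, 107.0]
tool_rot: [0.0, 0.992, -0.128, -0.0]
force: [0.4, 0.6, -0.1]
finger_gap: -0.2
gripper_force: 0.0
```

```bash
python3 look.py 622 264 w8; python3 - <<'E'
import cv2
a=cv2.imread('pics/w7.png');b=cv2.imread('pics/w8.png')
cv2.imwrite('pics/c8.png',cv2.hconcat([cv2.resize(a,(400,300)),cv2.resize(b,(400,300))]))
E
```

```text
t 16.32 tcp [623.2 262.8 107. ] yyaw -104.68 rot [ 0.      0.9918 -0.1278 -0.    ] J [0.32 0.25 1.67 0.   1.23 2.15] F [ 0.4  0.6 -0.1] gap -0.2 gf 0.0
bar (((648.7171020507812, 256.4126281738281), (9.927490234375, 44.93069839477539), 75.57476806640625), (array([649.3, 256.2]), (np.float64(-22.0), np.float64(23.0)), 165.7, 1732)) 130.43838099858564
cap ((622.1904907226562, 263.07940673828125), 45.26118087768555)
```

View pics/c8.png

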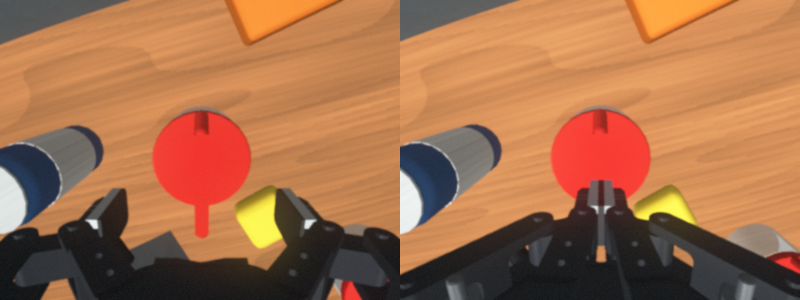

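The left half, before closing, shows the bar running from (200,115) to (202,237) between the fingers. The right half shows the fingers shut at (600,185), with the bar hidden behind them. I'll check the heights there.

```bash
python3 - <<'E'
from m import *
st()
p,d,m=cam("wrist"); W=cloud(d,m)
for v in range(130,330,8):
    print(v,p[v,256],W[v,256].round(0), p[v,262],W[v,262].round(0))
print(proj([623.2,262.8,107],m),proj([622.2,263.1,130],m), proj([623.2,262.8,126],m))
p,d,m=cam("scene"); save("s9.png",cv2.resize(p[200:310,270:400],(780,660))[:600]); print(proj([622,263,130],m))
E
```

```text
t 16.37 tcp [623.2 262.8 107. ] yyaw -104.68 rot [ 0.      0.9918 -0.1278 -0.    ] J [0.32 0.25 1.67 0.   1.23 2.15] F [-0.4 -0.   0.5] gap 0.3 gf 0.0
130 [221 147  94] [668. 252.  -0.] [221 149  96] [667. 247.   1.]
138 [152 114 100] [665. 253.  42.] [157 125 112] [664. 248.  42.]
146 [170  48  35] [668. 252. 121.] [149  40  28] [667. 249. 117.]
154 [174  44  35] [665. 252. 125.] [152  40  29] [663. 250. 123.]
162 [183  44  35] [661. 253. 128.] [154  39  29] [660. 251. 127.]
170 [248  62  56] [658. 254. 131.] [220  49  40] [657. 251. 131.]
178 [249  61  51] [654. 255. 130.] [249  58  49] [653. 252. 132.]
186 [249  60  54] [650. 256. 131.] [249  62  53] [649. 253. 131.]
194 [249  59  51] [646. 257. 131.] [249  60  55] [645. 254. 130.]
202 [250  61  55] [642. 258. 132.] [250  62  55] [641. 255. 131.]
210 [249  60  51] [638. 260. 131.] [249  60  56] [636. 257. 130.]
218 [249  60  53] [633. 261. 130.] [249  61  53] [632. 258. 130.]
226 [249  62  55] [629. 262. 131.] [249  60  55] [629. 259. 131.]
234 [86 35 33] [633. 261. 151.] [113  90  88] [632. 258. 151.]
242 [78 33 31] [633. 261. 16
[... 204 characters left out ...]
[631. 259. 179.]
274 [91 85 84] [628. 262. 179.] [90 83 86] [628. 260. 179.]
282 [90 85 88] [625. 263. 179.] [62 54 54] [628. 260. 185.]
290 [84 81 82] [622. 264. 179.] [61 59 61] [627. 260. 189.]
298 [84 83 85] [619. 264. 180.] [60 61 63] [623. 261. 187.]
306 [83 81 83] [615. 265. 179.] [57 59 61] [621. 262. 188.]
314 [139 104  84] [612. 266. 179.] [88 71 65] [618. 262. 189.]
322 [214 143  89] [476. 302.   1.] [172 118  77] [613. 263. 187.]
(np.float64(256.9353920605194), np.float64(221.1603417528704)) (np.float64(256.8792055108401), np.float64(238.0900006582006)) (np.float64(256.9458674667935), np.float64(233.34420004964818))
(np.float64(336.57891875213153), np.float64(247.69244441874213))
```

View pics/s9.png

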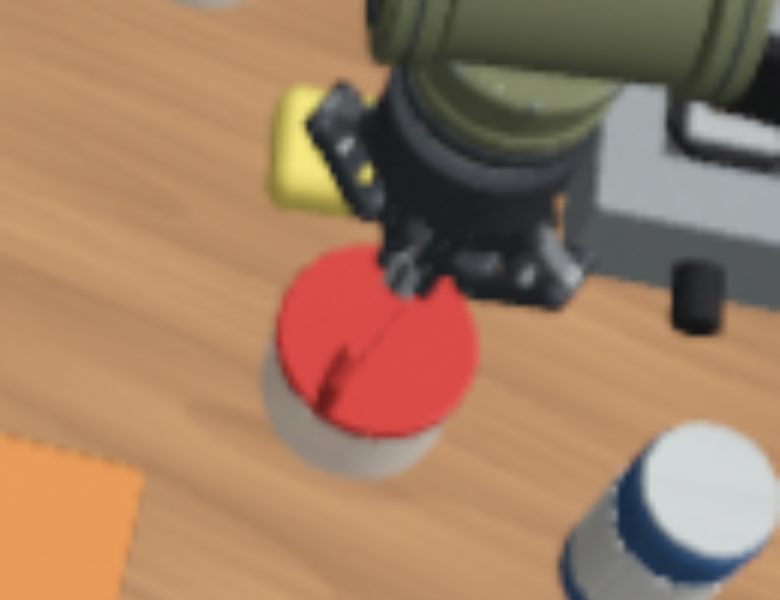

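```bash
python3 - <<'E'
from m import *
W=np.load("w4.npz")["W"]; p=np.load("w4.npz")["p"]
# crop px (u,v)-> full: u=130+cu/2
for cu in (205,220,256,290):
    print(cu,[(cv,int(W[120+cv//2,130+cu//2,0]),int(W[120+cv//2,130+cu//2,1]),int(W[120+cv//2,130+cu//2,2])) for cv in range(60,440,16)])
E
python3 - <<'E'
import sys; sys.path.insert(0,'.')
from m import *
p,d,m=cam("wrist"); W=cloud(d,m)
T=np.linalg.inv(m["world_to_cam"]); print(T[:3,3]); 
for u in (236,244,250,256,262,268,276): print(u,[(v,p[v,u].tolist(),W[v,u].round(0).tolist()) for v in range(222,244,4)])
E
```

```text
205 [(60, 409, 355, 76), (76, 428, 351, 1), (92, 421, 356, 81), (108, 428, 356, 81), (124, 434, 357, 81), (140, 441, 357, 81), (156, 447, 357, 82), (172, 454, 357, 81), (188, 461, 358, 81), (204, 478, 356, 56), (220, 478, 358, 74), (236, 431, 365, 199), (252, 432, 366, 205), (268, 431, 366, 214), (284, 432, 367, 219), (300, 431, 367, 227), (316, 430, 368, 234), (332, 431, 368, 237), (348, 426, 369, 249), (364, 429, 369, 249), (380, 430, 369, 251), (396, 432, 369, 251), (412, 434, 369, 253), (428, 432, 370, 258)]
220 [(60, 409, 362, 75), (76, 415, 362, 77), (92, 421, 363, 81), (108, 427, 363, 81), (124, 434, 363, 82), (140, 440, 363, 81), (156, 447, 364, 82), (172, 454, 364, 82), (188, 461, 364, 81), (204, 470, 364, 76), (220, 431, 368, 188), (236, 431, 369, 198), (252, 431, 369, 207), (268, 432, 370, 213), (284, 432, 370, 219), (300, 435, 370, 220), (316, 437, 370, 221), (332, 440, 370, 222), (348, 444, 371, 222), (364, 447, 371, 222), (380, 452, 371, 221), (396, 622, 367, 1), (412, 633, 367, 1), (428, 432, 372, 258)]
256 [(60, 408, 376, 76), (76, 415, 376, 76), (92, 420, 377, 82), (
[... 2217 characters left out ...]
[632.0, 258.0, 146.0]), (234, [117, 92, 92], [632.0, 258.0, 150.0]), (238, [113, 89, 90], [632.0, 258.0, 155.0]), (242, [109, 89, 89], [632.0, 258.0, 160.0])]
268 [(222, [249, 59, 52], [607.0, 259.0, 70.0]), (226, [249, 63, 54], [605.0, 259.0, 72.0]), (230, [203, 85, 83], [632.0, 255.0, 147.0]), (234, [118, 96, 95], [631.0, 255.0, 151.0]), (238, [117, 95, 96], [632.0, 256.0, 156.0]), (242, [114, 96, 96], [631.0, 256.0, 159.0])]
276 [(222, [249, 62, 55], [606.0, 253.0, 71.0]), (226, [249, 58, 51], [603.0, 254.0, 70.0]), (230, [249, 64, 56], [600.0, 255.0, 70.0]), (234, [249, 63, 57], [597.0, 255.0, 71.0]), (238, [248, 60, 54], [594.0, 256.0, 70.0]), (242, [83, 37, 32], [626.0, 253.0, 150.0])]
```

Shut, the fingertips show at z≈145 while the reported TCP is at 107, so the real tips sit about 38 mm higher than reported. They closed above the bar and the guard hasn't moved. I'll open, go 39 mm lower and grip again.

Emit:
{"name": "move_arm", "arguments": {
  "motion": [0,0,0,0,0,0,-1,0,0,0,0,0,0,-1,0,0,0,0,0,0,-1,0,0,0,0,0,0,-1,0,0,0,0,0,0,-1,0,0,0,0,0,0,-1,0,0,0,0,0,0,-1]
}}

```text
time_s: 17.1
tcp_pos: [623.2, 262.8, 107.0]
tool_rot: [0.0, 0.992, -0.128, 0.0]
force: [0.8, 0.5, -0.2]
finger_gap: 83.0
gripper_force: 0.0
```

Emit:
{"name": "move_arm", "arguments": {
  "motion": [0,0,0,-0.0005,0.0003,-0.01,-1,0,0,0,0,0,-0.01,-1,0,0,0,0,0,-0.01,-1,0,0,0,0,0,-0.006,-1,0,0,0,0,0,-0.002,-1,0,0,0,0,0,0,-1,0,0,0,0,0,0,-1,0,0,0,0,0,0,-1]
}}

```text
time_s: 17.77
tcp_pos: [623.2, 263.2, 69.6]
tool_rot: [-0.0, 0.992, -0.128, 0.0]
force: [1.1, 0.6, 0.6]
finger_gap: 85.5
gripper_force: 0.0
```

Emit:
{"name": "move_arm", "arguments": {
  "motion": [0,0,0,0,0,0,-0.4,0,0,0,0,0,0,0.1,0,0,0,0,0,0,0.5,0,0,0,0,0,0,0.65,0,0,0,0,0,0,0.8,0,0,0,0,0,0,1,0,0,0,0,0,0,1,0,0,0,0,0,0,1]
}}

```text
time_s: 18.43
tcp_pos: [622.8, 263.1, 69.1]
tool_rot: [-0.0, 0.992, -0.128, 0.0]
force: [1.2, 0.8, 0.0]
finger_gap: 9.6
gripper_force: 25.5
```

Emit:
{"name": "move_arm", "arguments": {
  "motion": [0,0,0,0,0,0.005,1,0,0,0,0,0,0.012,1,0,0,0,0,0,0.025,1,0,0,0,0,0,0.03,1,0,0,0,0,0,0.03,1,0,0,0,0,0,0.03,1,0,0,0,0,0,0.03,1,0,0,0,0,0,0.018,1]
}}

```text
time_s: 19.1
tcp_pos: [623.8, 263.5, 254.8]
tool_rot: [-0.001, 0.992, -0.128, 0.003]
force: [0.6, -0.0, -0.3]
finger_gap: 9.6
gripper_force: 25.3
```

Emit:
{"name": "move_arm", "arguments": {
  "motion": [0,0,0.05,0.001,-0.015,0,1,0,0,0.08,0.001,-0.025,0,1,0,0,0.08,0.001,-0.025,0,1,0,0,0.08,0.001,-0.025,0,1,0,0,0.08,0.001,-0.025,0,1,0,0,0.08,0.001,-0.025,0,1,0,0,0.08,0.001,-0.025,0,1,0,0,0.08,0.001,-0.025,0,1]
}}

```text
time_s: 19.77
tcp_pos: [630.5, 71.9, 250.1]
tool_rot: [0.0, 0.984, 0.178, 0.0]
force: [-0.1, 0.2, -0.9]
finger_gap: 9.6
gripper_force: 25.3
```

Emit:
{"name": "move_arm", "arguments": {
  "motion": [0,0,0.08,0.001,-0.025,0,1,0,0,0.08,0.001,-0.025,0,1,0,0,0.08,0.001,-0.025,0,1,0,0,0.08,0.001,-0.02,0,1,0,0,0.033,0.001,-0.018,0,1,0,0,0,0,0,0,1,0,0,0,0,0,0,1,0,0,0,0,0,0,1]
}}

```text
time_s: 20.43
tcp_pos: [635.4, -39.1, 249.2]
tool_rot: [-0.0, 0.938, 0.346, -0.0]
force: [-1.2, 1.2, -3.4]
finger_gap: 9.3
gripper_force: 30.0
```

```bash
cat > rack.py <<'E'
from m import *
import sys
st()
p,d,m=cam("wrist"); save(sys.argv[1]+".png",p); W=cloud(d,m).reshape(-1,3)
u0=np.array([.760,.649]); n0=np.array([-.649,.760]); c=np.array([615.5,-230.])
q=W[(W[:,2]>190)&(W[:,2]<222)]; s=(q[:,:2]-c)@u0; o=(q[:,:2]-c)@n0
q=q[(abs(s)<225)&(o>-25)&(o<112)]; s=(q[:,:2]-c)@u0; o=(q[:,:2]-c)@n0
r=abs(o)<16
if r.sum()>20: print("rail",r.sum(),line(q[r]),"o med",np.median(o[r][q[r][:,2]>205]),"z",np.median(q[r][:,2]))
k=(o>22)&(o<90); h,e=np.histogram(s[k],bins=np.arange(-228,229,4)); print([(int(x),int(n)) for x,n in zip(e,h) if n>3])
for w in (-168,-112,-28,28,112,168):
    kk=k&(abs(s-w)<14)
    if kk.sum()>10: print(w,"med s",np.median(s[kk]).round(1),"z95",np.percentile(q[kk][:,2],90).round(1),"dir",line(q[kk])[2], "omax",o[(o>22)&(abs(s-w)<14)].max().round(1))
E
python3 rack.py w10
```

```text
t 20.43 tcp [635.4 -39.1 249.2] yyaw -49.53 rot [-2.000e-04  9.383e-01  3.459e-01 -2.000e-04] J [-0.15  0.07  1.62  0.    1.45  0.72] F [-1.2  1.2 -3.4] gap 9.3 gf 30.0
rail 6497 (array([ 719.5, -140.2]), (np.float64(-71.0), np.float64(90.0)), -139.3, 6497) o med -1.1904755711629151 z 208.41902669725476
[(24, 63), (28, 91), (104, 93), (108, 386), (112, 392), (160, 109), (164, 483), (168, 405)]
28 med s 28.5 z95 205.3 dir -59.2 omax 43.8
112 med s 111.6 z95 205.1 dir -49.7 omax 84.3
168 med s 167.3 z95 205.3 dir -50.2 omax 103.4
```

View pics/w10.png

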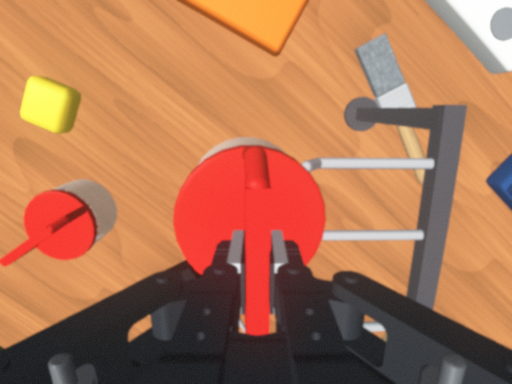

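The view shows guard B held, with its cap at (250,215) overlapping the prong tip at (305,165). I'll back off before lowering.

Emit:
{"name": "move_arm", "arguments": {
  "motion": [0,0,0,-0.0115,0.0135,0,1,0,0,0,-0.0115,0.0135,0,1,0,0,0,0,0,0,1,0,0,0,0,0,-0.02,1,0,0,0,0,0,-0.02,1,0,0,0,0,0,-0.02,1,0,0,0,0,0,-0.008,1,0,0,0,0,0,0,1],
  "squeeze": 21
}}

```text
time_s: 21.15
tcp_pos: [611.4, -12.5, 178.2]
tool_rot: [-0.001, 0.938, 0.346, -0.002]
force: [-0.5, 0.8, -2.0]
finger_gap: 9.4
gripper_force: 24.8
```

Emit:
{"name": "move_arm", "arguments": {
  "motion": [0,0,0,0,0,0,1,0,0,0,0,0,0,1,0,0,0,0,0,0,1,0,0,0,0,0,0,1,0,0,0,0,0,0,1]
}}

```text
time_s: 21.57
tcp_pos: [613.3, -13.0, 182.2]
tool_rot: [0.0, 0.938, 0.346, 0.001]
force: [0.5, -0.6, -1.1]
finger_gap: 9.7
gripper_force: 24.8
```

```bash
python3 rack.py w11
```

```text
t 21.57 tcp [613.3 -13.  182.2] yyaw -49.51 rot [5.000e-04 9.382e-01 3.461e-01 8.000e-04] J [-0.11  0.05  1.75 -0.    1.33  0.76] F [ 0.5 -0.6 -1.1] gap 9.7 gf 24.8
rail 335 (array([ 664.3, -180.8]), (np.float64(-20.0), np.float64(12.0)), -139.0, 335) o med nan z 195.96091727917414
[(104, 48), (108, 625), (112, 914), (160, 101), (164, 720), (168, 591)]
112 med s 112.5 z95 205.1 dir 130.2 omax 99.3
168 med s 167.4 z95 205.2 dir -49.6 omax 104.1
  return _methods._mean(a, axis=axis, dtype=dtype,
  ret = ret.dtype.type(ret / rcount)
```

View pics/w11.png

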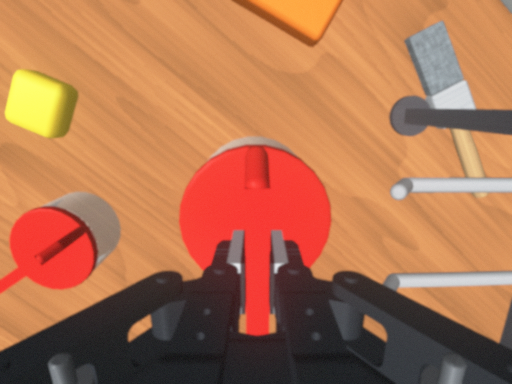

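The bar is clear of the prongs, with tips at (400,190) and (393,283). I'm moving in now.

Emit:
{"name": "move_arm", "arguments": {
  "motion": [0,0,0,0.006,-0.007,0,1,0,0,0,0.01,-0.0116,0,1,0,0,0,0.013,-0.0151,0,1,0,0,0,0.013,-0.0151,0,1,0,0,0,0.013,-0.0151,0,1,0,0,0,0.012,-0.014,0,1,0,0,0,0.0067,-0.008,0,1,0,0,0,0.003,-0.0034,0,1]
}}

```text
time_s: 22.28
tcp_pos: [690.5, -104.4, 180.5]
tool_rot: [0.0, 0.939, 0.345, -0.0]
force: [0.5, 0.2, -1.3]
finger_gap: 9.3
gripper_force: 24.7
```

Emit:
{"name": "move_arm", "arguments": {
  "motion": [0,0,0,0,0,0,1,0,0,0,0,0,0,1,0,0,0,0,0,0,1,0,0,0,0,0,0,1,0,0,0,0,0,0,1]
}}

```text
time_s: 22.7
tcp_pos: [689.1, -101.5, 181.2]
tool_rot: [-0.0, 0.938, 0.346, 0.0]
force: [0.5, -0.2, -1.8]
finger_gap: 10.0
gripper_force: 24.8
```

```bash
python3 rack.py w12
```

```text
t 22.7 tcp [ 689.1 -101.5  181.2] yyaw -49.46 rot [-0.      0.9381  0.3465  0.    ] J [-0.22  0.23  1.55  0.    1.35  0.64] F [ 0.5 -0.2 -1.8] gap 10.0 gf 24.8
rail 7296 (array([ 742.5, -121.7]), (np.float64(-42.0), np.float64(80.0)), -139.7, 7296) o med -1.7760163414936285 z 208.57722040500494
[(112, 49), (148, 40), (160, 114), (164, 825), (168, 720), (184, 6), (188, 6)]
112 med s 114.1 z95 203.4 dir -48.4 omax 92.4
168 med s 167.6 z95 205.3 dir -49.5 omax 103.3
```

Emit:
{"name": "move_arm", "arguments": {
  "motion": [0,0,0,0,0,-0.004,1,0,0,0,0,0,-0.005,1,0,0,0,0,0,-0.005,1,0,0,0,0,0,-0.004,1,0,0,0,0,0,-0.003,1,0,0,0,0,0,-0.002,1,0,0,0,0,0,0,1,0,0,0,0,0,0,1]
}}

```text
time_s: 23.42
tcp_pos: [689.4, -102.2, 157.8]
tool_rot: [-0.0, 0.938, 0.346, -0.0]
force: [-0.6, 0.1, -0.8]
finger_gap: 9.0
gripper_force: 24.8
```

Emit:
{"name": "move_arm", "arguments": {
  "motion": [0,0,0,0,0,-0.001,1,0,0,0,0,0,-0.001,1,0,0,0,0,0,-0.001,1,0,0,0,0,0,0,1,0,0,0,0,0,0,1]
}}

```text
time_s: 23.83
tcp_pos: [689.4, -102.2, 155.0]
tool_rot: [-0.0, 0.938, 0.346, -0.0]
force: [0.7, 0.2, -2.6]
finger_gap: 9.6
gripper_force: 24.8
```

Emit:
{"name": "move_arm", "arguments": {
  "motion": [0,0,0,0,0,-0.001,1,0,0,0,0,0,-0.001,1,0,0,0,0,0,0,1,0,0,0,0,0,0,1]
}}

```text
time_s: 24.17
tcp_pos: [689.7, -102.3, 153.6]
tool_rot: [0.0, 0.938, 0.346, 0.0]
force: [-0.3, 0.5, 0.3]
finger_gap: 8.9
gripper_force: 25.1
```

Emit:
{"name": "move_arm", "arguments": {
  "motion": [0,0,0,0,0,-0.0005,1,0,0,0,0,0,-0.0005,1,0,0,0,0,0,0,1,0,0,0,0,0,0,1]
}}

```text
time_s: 24.5
tcp_pos: [689.7, -102.3, 153.4]
tool_rot: [0.0, 0.938, 0.346, 0.0]
force: [-3.9, -0.1, 5.0]
finger_gap: 9.2
gripper_force: 25.6
```

Emit:
{"name": "move_arm", "arguments": {
  "motion": [0,0,0,0,0,0.0005,1,0,0,0,0,0,0,0.75,0,0,0,0,0,0,0.6,0,0,0,0,0,0,0.45,0,0,0,0,0,0,0.35,0,0,0,0,0,0,0.35,0,0,0,0,0,0,0.35]
}}

```text
time_s: 25.08
tcp_pos: [689.3, -102.2, 152.2]
tool_rot: [-0.0, 0.938, 0.346, -0.0]
force: [0.0, -0.6, -0.2]
finger_gap: 27.6
gripper_force: 0.0
```

```bash
python3 rack.py w13; python3 - <<'E'
from m import *
p,d,m=cam("wrist"); W=cloud(d,m).reshape(-1,3); C=p.reshape(-1,3).astype(int)
k=(C[:,0]>110)&(C[:,1]<80)&(C[:,2]<80)&(np.hypot(W[:,0]-690,W[:,1]+102)<70)&(W[:,2]>195)
print(fit(W[k]),np.median(W[k][:,2]))
E
```

```text
t 25.08 tcp [ 689.3 -102.2  152.2] yyaw -49.5 rot [-1.000e-04  9.382e-01  3.461e-01 -1.000e-04] J [-0.22  0.25  1.58  0.    1.31  0.64] F [ 0.  -0.6 -0.2] gap 27.6 gf 0.0
rail 9650 (array([ 746.9, -117.7]), (np.float64(-36.0), np.float64(90.0)), -139.5, 9650) o med -1.6049012458484033 z 208.53992727316506
[(108, 468), (112, 729), (116, 181), (120, 189), (124, 210), (128, 324), (132, 336), (136, 347), (140, 352), (144, 969), (148, 1264), (152, 233), (156, 249), (160, 395), (164, 1478), (168, 1405), (172, 292), (176, 310), (180, 314), (184, 262), (188, 53)]
112 med s 113.9 z95 215.2 dir 130.4 omax 70.3
168 med s 167.9 z95 215.1 dir 131.1 omax 103.1
(((694.8218383789062, -97.13667297363281), (85.82535552978516, 87.49618530273438), 83.27312469482422), (array([700.1, -92. ]), (np.float64(-51.0), np.float64(44.0)), -139.7, 4634)) 214.60323197625956
```

View pics/w13.png

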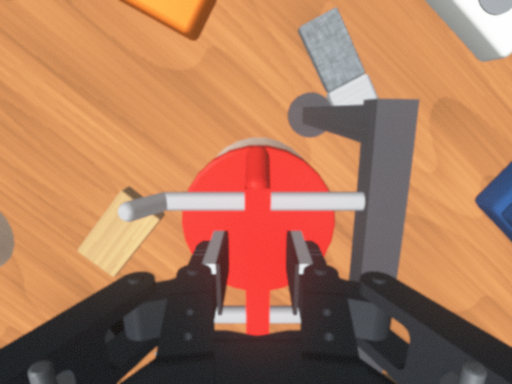

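The bar at (257,200) lies across both prongs and the fingers are clear. I'll lift out and go to guard A.

Emit:
{"name": "move_arm", "arguments": {
  "motion": [0,0,0,0,0,0.006,0.35,0,0,0,0,0,0.01,0.35,0,0,0,0,0,0.015,0.35,0,0,0,0,0,0.02,0.35,0,0,0,0,0,0.03,0.35,0,0,0,0,0,0.03,0,0,0,0,-0.012,0.01,0.01,-1,0,0,-0.05,-0.02,0.015,0,-1]
}}

```text
time_s: 25.85
tcp_pos: [660.3, -78.4, 281.1]
tool_rot: [0.003, 0.947, 0.321, 0.005]
force: [-0.5, -0.6, 0.4]
finger_gap: 63.0
gripper_force: 0.0
```

Emit:
{"name": "move_arm", "arguments": {
  "motion": [0,0,-0.09,-0.0225,0.017,0,-1,0,0,-0.09,-0.0225,0.017,0,-1,0,0,-0.09,-0.0225,0.017,0,-1,0,0,-0.09,-0.0225,0.017,0,-1,0,0,-0.09,-0.0225,0.017,0,-1,0,0,-0.09,-0.0225,0.017,0,-1,0,0,-0.09,-0.0225,0.017,0,-1,0,0,-0.09,-0.0225,0.017,0,-1]
}}

```text
time_s: 26.52
tcp_pos: [476.7, 59.4, 275.8]
tool_rot: [-0.0, 0.999, -0.034, 0.002]
force: [-0.3, -0.3, -0.4]
finger_gap: 85.2
gripper_force: 0.0
```

Emit:
{"name": "move_arm", "arguments": {
  "motion": [0,0,-0.09,-0.022,0.0165,0,-1,0,0,-0.09,-0.02,0.015,0,-1,0,0,-0.057,-0.014,0.0105,0,-1,0,0,0,0,0,0,-1,0,0,0,0,0,0,-1,0,0,0,0,0,0,-1,0,0,0,0,0,0,-1,0,0,0,0,0,0,-1]
}}

```text
time_s: 27.18
tcp_pos: [422.0, 100.3, 273.7]
tool_rot: [0.0, 0.989, -0.15, -0.0]
force: [0.2, 0.0, 0.3]
finger_gap: 85.0
gripper_force: 0.0
```

```bash
python3 look.py 421 101 w14
```

```text
t 27.18 tcp [422.  100.3 273.7] yyaw -107.24 rot [ 1.000e-04  9.887e-01 -1.499e-01 -0.000e+00] J [ 0.11 -0.41  2.   -0.    1.55  1.98] F [0.2 0.  0.3] gap 85.0 gf 0.0
bar (((420.2436828613281, 101.05368041992188), (9.243802070617676, 98.5108642578125), 72.76802825927734), (array([424.5,  99.4]), (np.float64(-45.0), np.float64(54.0)), 162.6, 792)) 130.50320909164856
cap ((419.90899658203125, 101.16118621826172), 44.73116683959961)
```

Emit:
{"name": "move_arm", "arguments": {
  "motion": [0,0,0,-0.0018,0.0008,-0.025,-1,0,0,0,0,0,-0.04,-1,0,0,0,0,0,-0.04,-1,0,0,0,0,0,-0.035,-1,0,0,0,0,0,-0.025,-1,0,0,0,0,0,-0.02,-1,0,0,0,0,0,-0.01,-1,0,0,0,0,0,-0.006,-1]
}}

```text
time_s: 27.9
tcp_pos: [418.7, 101.2, 70.7]
tool_rot: [0.0, 0.989, -0.15, -0.002]
force: [0.3, -0.2, 0.6]
finger_gap: 85.3
gripper_force: 0.0
```

Emit:
{"name": "move_arm", "arguments": {
  "motion": [0,0,0,0,0,-0.003,-1,0,0,0,0,0,0,-1,0,0,0,0,0,0,-1,0,0,0,0,0,0,-1,0,0,0,0,0,0,-1,0,0,0,0,0,0,-1]
}}

```text
time_s: 28.4
tcp_pos: [420.3, 101.7, 70.4]
tool_rot: [-0.0, 0.989, -0.15, 0.001]
force: [-0.4, -0.7, -0.3]
finger_gap: 85.2
gripper_force: 0.0
```

```bash
python3 look.py 421 101 w15
```

```text
t 28.4 tcp [420.3 101.7  70.4] yyaw -107.2 rot [-2.000e-04  9.888e-01 -1.495e-01  8.000e-04] J [ 0.11 -0.27  2.24 -0.    1.16  1.98] F [-0.4 -0.7 -0.3] gap 85.2 gf 0.0
bar (((423.18353271484375, 99.51083374023438), (75.51722717285156, 88.25677490234375), 21.744998931884766), (array([432.9,  97.2]), (np.float64(-37.0), np.float64(45.0)), 162.5, 4490)) 130.63100682036918
cap ((419.9830017089844, 101.45121765136719), 45.410831451416016)
```

Aligned; I'll close lightly and lift.

Emit:
{"name": "move_arm", "arguments": {
  "motion": [0,0,0,0,0,0,-0.4,0,0,0,0,0,0,0.1,0,0,0,0,0,0,0.5,0,0,0,0,0,0,0.65,0,0,0,0,0,0,0.8,0,0,0,0,0,0,1,0,0,0,0,0,0,1,0,0,0,0,0,0,1],
  "squeeze": 21
}}

```text
time_s: 29.12
tcp_pos: [419.7, 101.5, 69.5]
tool_rot: [0.0, 0.989, -0.15, 0.0]
force: [-1.1, -1.6, 0.4]
finger_gap: 9.2
gripper_force: 22.8
```

Emit:
{"name": "move_arm", "arguments": {
  "motion": [0,0,0,0,0,0.005,1,0,0,0,0,0,0.012,1,0,0,0,0,0,0.025,1,0,0,0,0,0,0.03,1,0,0,0,0,0,0.03,1,0,0,0,0,0,0.03,1,0,0,0,0,0,0.03,1,0,0,0,0,0,0.018,1]
}}

```text
time_s: 29.78
tcp_pos: [420.4, 101.7, 253.3]
tool_rot: [-0.001, 0.989, -0.15, 0.002]
force: [0.1, 0.2, -1.4]
finger_gap: 9.5
gripper_force: 22.6
```

Emit:
{"name": "move_arm", "arguments": {
  "motion": [0,0,0.05,0.004,-0.01,0,1,0,0,0.09,0.008,-0.019,0,1,0,0,0.09,0.008,-0.019,0,1,0,0,0.09,0.008,-0.019,0,1,0,0,0.09,0.008,-0.019,0,1,0,0,0.09,0.008,-0.019,0,1,0,0,0.09,0.008,-0.019,0,1,0,0,0.09,0.008,-0.019,0,1]
}}

```text
time_s: 30.45
tcp_pos: [479.5, -42.3, 249.2]
tool_rot: [-0.0, 0.982, 0.191, -0.0]
force: [-0.1, 0.2, -1.5]
finger_gap: 9.5
gripper_force: 22.6
```

Emit:
{"name": "move_arm", "arguments": {
  "motion": [0,0,0.09,0.008,-0.019,0,1,0,0,0.09,0.008,-0.019,0,1,0,0,0.09,0.007,-0.015,0,1,0,0,0.057,0.0034,-0.0074,-0.01,1,0,0,0,0,0,-0.02,1,0,0,0,0,0,-0.02,1,0,0,0,0,0,-0.015,1,0,0,0,0,0,-0.003,1]
}}

```text
time_s: 31.12
tcp_pos: [503.6, -101.2, 177.6]
tool_rot: [-0.002, 0.938, 0.346, -0.003]
force: [-0.8, -0.1, -2.5]
finger_gap: 9.9
gripper_force: 22.5
```

Emit:
{"name": "move_arm", "arguments": {
  "motion": [0,0,0,0,0,0,1,0,0,0,0,0,0,1,0,0,0,0,0,0,1,0,0,0,0,0,0,1,0,0,0,0,0,0,1]
}}

```text
time_s: 31.53
tcp_pos: [506.7, -102.0, 182.8]
tool_rot: [0.001, 0.938, 0.346, 0.001]
force: [-0.2, 0.6, -2.5]
finger_gap: 9.8
gripper_force: 22.6
```

```bash
python3 rack.py w16 2>/dev/null
```

```text
t 31.53 tcp [ 506.7 -102.   182.8] yyaw -49.5 rot [6.000e-04 9.382e-01 3.461e-01 8.000e-04] J [-0.3  -0.17  1.96  0.    1.35  0.56] F [-0.2  0.6 -2.5] gap 9.8 gf 22.6
rail 283 (array([ 557.5, -272.2]), (np.float64(-19.0), np.float64(12.0)), -139.1, 283) o med nan z 195.6847541057256
[(-36, 25), (-32, 597), (-28, 920), (20, 100), (24, 691), (28, 591), (84, 19), (88, 252), (92, 317), (96, 188), (100, 117), (104, 481), (108, 750), (112, 294), (116, 9)]
-28 med s -27.4 z95 205.2 dir 130.4 omax 99.8
28 med s 27.5 z95 205.2 dir -49.6 omax 103.7
112 med s 108.9 z95 209.7 dir 124.9 omax 104.4
```

Emit:
{"name": "move_arm", "arguments": {
  "motion": [0,0,0,0.006,-0.007,0,1,0,0,0,0.01,-0.0116,0,1,0,0,0,0.013,-0.0151,0,1,0,0,0,0.013,-0.0151,0,1,0,0,0,0.013,-0.0151,0,1,0,0,0,0.012,-0.014,0,1,0,0,0,0.0075,-0.0095,0,1,0,0,0,0.003,-0.0038,0,1]
}}

```text
time_s: 32.25
tcp_pos: [584.5, -194.7, 181.3]
tool_rot: [0.0, 0.938, 0.346, -0.0]
force: [-0.3, 0.8, -1.4]
finger_gap: 9.8
gripper_force: 22.5
```

Emit:
{"name": "move_arm", "arguments": {
  "motion": [0,0,0,0,0,0,1,0,0,0,0,0,0,1,0,0,0,0,0,0,1,0,0,0,0,0,0,1,0,0,0,0,0,0,1,0,0,0,0,0,0,1]
}}

```text
time_s: 32.75
tcp_pos: [583.3, -192.6, 181.7]
tool_rot: [0.0, 0.938, 0.346, 0.0]
force: [0.8, -0.2, -2.3]
finger_gap: 10.0
gripper_force: 22.5
```

```bash
python3 rack.py w17 2>/dev/null
```

```text
t 32.75 tcp [ 583.3 -192.6  181.7] yyaw -49.47 rot [1.000e-04 9.381e-01 3.463e-01 1.000e-04] J [-0.41  0.06  1.75 -0.    1.34  0.46] F [ 0.8 -0.2 -2.3] gap 10.0 gf 22.5
rail 12023 (array([ 656. , -195.4]), (np.float64(-60.0), np.float64(106.0)), -139.2, 12023) o med -1.7190050593908368 z 208.56506332787768
[(-28, 52), (8, 24), (20, 136), (24, 815), (28, 802), (84, 20), (88, 188), (92, 256), (96, 256), (100, 257), (104, 947), (108, 1391), (112, 202)]
-28 med s -25.8 z95 203.4 dir -46.5 omax 92.2
28 med s 27.7 z95 205.3 dir -49.5 omax 102.9
112 med s 108.3 z95 214.6 dir -50.8 omax 102.7
```

Emit:
{"name": "move_arm", "arguments": {
  "motion": [0,0,0,0,0,-0.004,1,0,0,0,0,0,-0.005,1,0,0,0,0,0,-0.005,1,0,0,0,0,0,-0.004,1,0,0,0,0,0,-0.003,1,0,0,0,0,0,-0.002,1,0,0,0,0,0,0,1,0,0,0,0,0,0,1]
}}

```text
time_s: 33.47
tcp_pos: [583.5, -193.0, 158.4]
tool_rot: [-0.0, 0.938, 0.346, -0.0]
force: [0.1, -0.2, -2.5]
finger_gap: 9.4
gripper_force: 22.5
```

Emit:
{"name": "move_arm", "arguments": {
  "motion": [0,0,0,0,0,-0.001,1,0,0,0,0,0,-0.001,1,0,0,0,0,0,-0.001,1,0,0,0,0,0,-0.001,1,0,0,0,0,0,0,1,0,0,0,0,0,0,1]
}}

```text
time_s: 33.97
tcp_pos: [583.5, -193.0, 154.4]
tool_rot: [-0.0, 0.938, 0.346, -0.0]
force: [0.2, -0.1, -2.3]
finger_gap: 9.4
gripper_force: 22.5
```

Emit:
{"name": "move_arm", "arguments": {
  "motion": [0,0,0,0,0,-0.0007,1,0,0,0,0,0,-0.0005,1,0,0,0,0,0,0,1,0,0,0,0,0,0,1]
}}

```text
time_s: 34.3
tcp_pos: [583.6, -193.1, 153.5]
tool_rot: [0.0, 0.938, 0.346, 0.0]
force: [-0.9, 0.0, -0.8]
finger_gap: 9.7
gripper_force: 22.6
```

Emit:
{"name": "move_arm", "arguments": {
  "motion": [0,0,0,0,0,-0.0005,1,0,0,0,0,0,0,1,0,0,0,0,0,0,0.75,0,0,0,0,0,0,0.6,0,0,0,0,0,0,0.45,0,0,0,0,0,0,0.35,0,0,0,0,0,0,0.35,0,0,0,0,0,0,0.35]
}}

```text
time_s: 34.97
tcp_pos: [583.5, -193.0, 152.8]
tool_rot: [-0.0, 0.938, 0.346, -0.0]
force: [-0.4, 0.5, -0.9]
finger_gap: 27.9
gripper_force: 0.0
```

```bash
python3 rack.py w18 2>/dev/null; python3 -c "
import cv2
a=cv2.imread('pics/w18.png');cv2.imwrite('pics/c18.png',a)"
```

```text
t 34.97 tcp [ 583.5 -193.   152.8] yyaw -49.5 rot [-0.      0.9382  0.3461 -0.    ] J [-0.41  0.08  1.78  0.    1.29  0.46] F [-0.4  0.5 -0.9] gap 27.9 gf 0.0
rail 15125 (array([ 655.9, -195.7]), (np.float64(-54.0), np.float64(112.0)), -139.8, 15125) o med -1.648203742706563 z 208.55405483685408
[(-36, 43), (-32, 465), (-28, 699), (-24, 187), (-20, 182), (-16, 196), (-12, 306), (-8, 347), (-4, 335), (0, 348), (4, 971), (8, 1253), (12, 226), (16, 237), (20, 395), (24, 1458), (28, 1412), (32, 274), (36, 303), (40, 315), (44, 289), (48, 142), (84, 25), (88, 316), (92, 414), (96, 453), (100, 66)]
-28 med s -26.3 z95 215.2 dir 130.4 omax 70.1
28 med s 27.9 z95 215.1 dir 131.1 omax 103.0
112 med s 99.2 z95 214.5 dir -49.2 omax 54.8
```

View pics/w18.png

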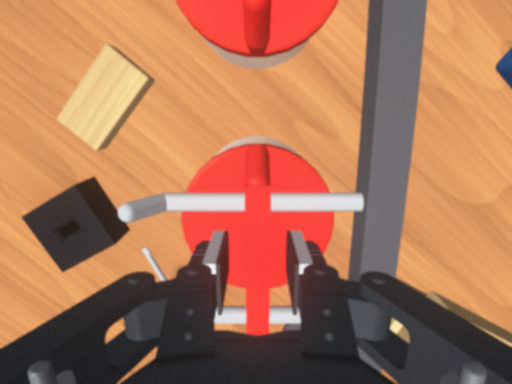

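Both guards hang, this one with its bar at (257,200) across both prongs. I'll lift out and go to the key.

Emit:
{"name": "move_arm", "arguments": {
  "motion": [0,0,0,0,0,0.006,0.35,0,0,0,0,0,0.01,0.35,0,0,0,0,0,0.015,0.35,0,0,0,0,0,0.02,0.35,0,0,0,0,0,0.03,0.35,0,0,0,0,0,0.03,0,0,0,0,-0.004,0.016,0.02,-1,0,0,0.05,-0.0075,0.033,0.005,-1],
  "squeeze": 60
}}

```text
time_s: 35.68
tcp_pos: [574.1, -146.6, 295.5]
tool_rot: [0.004, 0.93, 0.368, 0.003]
force: [0.1, 0.2, 0.4]
finger_gap: 63.3
gripper_force: 0.0
```

Emit:
{"name": "move_arm", "arguments": {
  "motion": [0,0,0.07,-0.009,0.036,0,-1,0,0,0.07,-0.009,0.036,0,-1,0,0,0.07,-0.009,0.036,0,-1,0,0,0.07,-0.009,0.036,0,-1,0,0,0.07,-0.009,0.036,0,-1,0,0,0.07,-0.009,0.036,0,-1,0,0,0.07,-0.009,0.036,0,-1,0,0,0.07,-0.009,0.036,0,-1]
}}

```text
time_s: 36.35
tcp_pos: [499.5, 145.6, 290.5]
tool_rot: [0.001, 0.79, 0.613, 0.001]
force: [0.8, 0.4, 1.1]
finger_gap: 85.4
gripper_force: 0.0
```

Emit:
{"name": "move_arm", "arguments": {
  "motion": [0,0,0.07,-0.009,0.036,0,-1,0,0,0.07,-0.009,0.036,0,-1,0,0,0.07,-0.009,0.036,0,-1,0,0,0.07,-0.009,0.036,0,-1,0,0,0.051,-0.009,0.036,0,-1,0,0,0,-0.009,0.036,0,-1,0,0,0,-0.004,0.016,0,-1,0,0,0,0,0,0,-1]
}}

```text
time_s: 37.02
tcp_pos: [440.8, 379.2, 289.8]
tool_rot: [-0.0, 0.678, 0.735, 0.001]
force: [-0.6, -0.2, 0.0]
finger_gap: 85.6
gripper_force: 0.0
```

Emit:
{"name": "move_arm", "arguments": {
  "motion": [0,0,0,0,0,0,-1,0,0,0,0,0,0,-1,0,0,0,0,0,0,-1,0,0,0,0,0,0,-1]
}}

```text
time_s: 37.35
tcp_pos: [442.6, 374.9, 289.2]
tool_rot: [0.0, 0.68, 0.733, 0.0]
force: [-0.1, 0.6, -0.2]
finger_gap: 85.4
gripper_force: 0.0
```

```bash
cat > key.py <<'E'
from m import *
import sys
x,y,a,b,h=map(float,sys.argv[1:6])
st()
p,d,m=cam("wrist"); save(sys.argv[6]+".png",p); V=cloud(d,m).reshape(-1,3)
near=lambda x,y,r,a,b: V[(np.hypot(V[:,0]-x,V[:,1]-y)<r)&(V[:,2]>a)&(V[:,2]<b)]
for lo,hi in((a,b),(h-4,h+6)):
    q=near(x,y,55,lo,hi); print(len(q),fit(q) if len(q)>4 else 0,np.median(q[:,2]))
E
python3 key.py 442 376 125 160 81 w19
python3 - <<'E'
from m import *
for n in("top","scene"):
    p,d,m=cam(n);V=cloud(d,m).reshape(-1,3);C=p.reshape(-1,3).astype(int); save(n+"20.png",p)
    red=(C[:,0]>110)&(C[:,1]<80)&(C[:,2]<80)
    for c in((584,-193),(690,-102)):
        q=V[(np.hypot(V[:,0]-c[0],V[:,1]-c[1])<65)&(V[:,2]>200)&red]; print(n,len(q),fit(q) if len(q)>4 else 0)
E
```

```text
t 37.35 tcp [442.6 374.9 289.2] yyaw 4.31 rot [1.000e-04 6.800e-01 7.332e-01 2.000e-04] J [ 0.61 -0.07  1.7  -0.    1.52  0.54] F [-0.1  0.6 -0.2] gap 85.4 gf 0.0
537 (((442.3988342285156, 375.8469543457031), (10.666604995727539, 50.56890106201172), 4.318186283111572), (array([442.3, 376.8]), (np.float64(-24.0), np.float64(26.0)), -85.7, 537)) 141.7619392694549
1221 (((441.50018310546875, 377.2446594238281), (107.521240234375, 106.69052124023438), 1.3266836404800415), (array([442.1, 378.1]), (np.float64(-54.0), np.float64(54.0)), 9.7, 1221)) 81.02504089406517
top 92 (((586.8067016601562, -193.2015838623047), (92.77137756347656, 16.886751174926758), 42.34107208251953), (array([ 583.3, -191.7]), (np.float64(-48.0), np.float64(45.0)), -138.6, 92))
top 92 (((687.72216796875, -101.07061004638672), (84.88172912597656, 47.00487518310547), 12.609796524047852), (array([ 686.8, -101.9]), (np.float64(-49.0), np.float64(47.0)), -140.2, 92))
scene 91 (((587.7869873046875, -187.20704650878906), (86.5689697265625, 9.652894973754883), 40.811038970947266), (array([ 592.5, -183.7]), (np.float64(-49.0), np.float64(37.0)), 41.2, 91))
scene 114 (((690.6058349609375, -99.22792053222656), (86.23090362548828, 10.025243759155273), 40.49805450439453), (array([695.3, -95.5]), (np.float64(-49.0), np.float64(37.0)), 41.1, 114))
```

Emit:
{"name": "move_arm", "arguments": {
  "motion": [0,0,0,-0.0002,0.001,-0.03,-1,0,0,0,0,0,-0.04,-1,0,0,0,0,0,-0.04,-1,0,0,0,0,0,-0.04,-1,0,0,0,0,0,-0.03,-1,0,0,0,0,0,-0.025,-1,0,0,0,0,0,-0.015,-1,0,0,0,0,0,-0.009,-1]
}}

```text
time_s: 38.17
tcp_pos: [440.4, 375.5, 56.7]
tool_rot: [-0.0, 0.68, 0.734, -0.002]
force: [0.2, -0.4, -0.3]
finger_gap: 85.0
gripper_force: 0.0
```

Emit:
{"name": "move_arm", "arguments": {
  "motion": [0,0,0,0,0,0,-1,0,0,0,0,0,0,-1,0,0,0,0,0,0,-1,0,0,0,0,0,0,-1,0,0,0,0,0,0,-1,0,0,0,0,0,0,-1]
}}

```text
time_s: 38.67
tcp_pos: [442.5, 377.4, 61.0]
tool_rot: [0.0, 0.679, 0.734, 0.001]
force: [-0.4, 0.5, -0.4]
finger_gap: 85.8
gripper_force: 0.0
```

Emit:
{"name": "move_arm", "arguments": {
  "motion": [0,0,0,0,0,0,0,0,0,0,0,0,0,0.5,0,0,0,0,0,0,1,0,0,0,0,0,0,1,0,0,0,0,0,0,1,0,0,0,0,0,0,1,0,0,0,0,0,0,1,0,0,0,0,0,0,1]
}}

```text
time_s: 39.33
tcp_pos: [442.5, 377.1, 60.1]
tool_rot: [0.0, 0.679, 0.734, 0.001]
force: [3.2, -0.3, -1.1]
finger_gap: 11.2
gripper_force: 58.5
```

```bash
python3 key.py 442 376 125 160 81 w21; python3 -c "
from station import arm
print(arm.get_obs()['ft_torque'])"
```

```text
t 39.33 tcp [442.5 377.1  60.1] yyaw 4.41 rot [4.000e-04 6.793e-01 7.338e-01 7.000e-04] J [ 0.61  0.1   1.92 -0.    1.12  0.54] F [ 3.2 -0.3 -1.1] gap 11.2 gf 58.5
15177 (((440.53155517578125, 383.135498046875), (36.90684127807617, 97.14080810546875), 88.84063720703125), (array([440.7, 384.1]), (np.float64(-49.0), np.float64(49.0)), 4.4, 15177)) 147.79886820524732
2962 (((440.7290954589844, 379.0228271484375), (104.88157653808594, 100.13182830810547), 42.2696533203125), (array([440.4, 389.6]), (np.float64(-54.0), np.float64(55.0)), 3.9, 2962)) 81.16265318659697
[ 0.10257542 -0.55689345  0.0797043 ]
```

Emit:
{"name": "move_arm", "arguments": {
  "motion": [0,0,0,0,0,0.004,1,0,0,0,0,0,0.006,1,0,0,0,0,0,0.01,1,0,0,0,0,0,0.015,1,0,0,0,0,0,0.025,1,0,0,0,0,0,0.03,1,0,0,0,0,0,0.03,1,0,0,0.05,-0.001,-0.018,0.005,1]
}}

```text
time_s: 40.05
tcp_pos: [442.7, 362.2, 191.6]
tool_rot: [0.0, 0.66, 0.751, 0.005]
force: [0.3, 0.4, 0.3]
finger_gap: 11.5
gripper_force: 59.3
```

Emit:
{"name": "move_arm", "arguments": {
  "motion": [0,0,0.083,-0.0015,-0.034,0,1,0,0,0.083,-0.0015,-0.034,0,1,0,0,0.083,-0.0015,-0.034,0,1,0,0,0.083,-0.0015,-0.034,0,1,0,0,0.083,-0.0015,-0.034,0,1,0,0,0.083,-0.0015,-0.034,0,1,0,0,0.083,-0.0015,-0.034,0,1,0,0,0.083,-0.0015,-0.034,0,1]
}}

```text
time_s: 40.72
tcp_pos: [427.5, 85.8, 184.7]
tool_rot: [-0.001, 0.378, 0.926, -0.0]
force: [0.3, 0.2, 0.0]
finger_gap: 11.5
gripper_force: 59.1
```

Emit:
{"name": "move_arm", "arguments": {
  "motion": [0,0,0.083,-0.002,-0.034,0,1,0,0,0.083,-0.002,-0.034,0,1,0,0,0.083,-0.002,-0.034,0,1,0,0,0.083,-0.002,-0.034,0,1,0,0,0.08,-0.002,-0.031,0,1,0,0,0,0,0,-0.03,1,0,0,0,0,0,-0.02,1,0,0,0,0,0,0,1]
}}

```text
time_s: 41.38
tcp_pos: [414.9, -79.3, 130.0]
tool_rot: [-0.005, 0.184, 0.983, 0.001]
force: [-1.1, 0.1, -2.5]
finger_gap: 11.3
gripper_force: 59.4
```

Emit:
{"name": "move_arm", "arguments": {
  "motion": [0,0,0,0,0,0,1,0,0,0,0,0,0,1,0,0,0,0,0,0,1,0,0,0,0,0,0,1,0,0,0,0,0,0,1]
}}

```text
time_s: 41.8
tcp_pos: [419.6, -79.9, 136.1]
tool_rot: [0.001, 0.182, 0.983, -0.0]
force: [-0.3, -0.6, -0.5]
finger_gap: 11.5
gripper_force: 59.4
```

```bash
python3 - <<'E'
from m import *
st()
p,d,m=cam("wrist"); save("w22.png",p); W=cloud(d,m); V=W.reshape(-1,3)
k=(np.hypot(V[:,0]-420,V[:,1]+80)<60)
q=V[k&(V[:,2]>36)&(V[:,2]<46)]; print("holder",len(q),fit(q))
z=arm.get_obs()["tcp_pos"][2]
q=V[k&(abs(V[:,2]-(z+81))<3)]; print("bowtop",len(q),fit(q) if len(q)>4 else 0)
E
```

```text
t 41.8 tcp [419.6 -79.9 136.1] yyaw 68.97 rot [ 1.000e-03  1.825e-01  9.832e-01 -1.000e-04] J [-0.31 -0.36  2.19  0.    1.3  -1.52] F [-0.3 -0.6 -0.5] gap 11.5 gf 59.4
holder 4785 (((420.33172607421875, -80.58341979980469), (69.57109069824219, 70.19664764404297), 68.86956024169922), (array([415.4, -78.9]), (np.float64(-36.0), np.float64(36.0)), 71.8, 4785))
bowtop 4841 (((412.68792724609375, -75.74928283691406), (71.2962875366211, 36.96287536621094), 88.70462799072266), (array([411. , -76.9]), (np.float64(-37.0), np.float64(38.0)), -111.7, 4841))
```

View pics/w22.png

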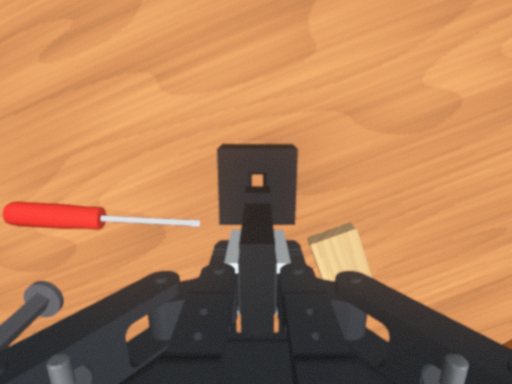

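The holder is at (257,185) with its slot in view, and the key is lined up above it.

Emit:
{"name": "move_arm", "arguments": {
  "motion": [0,0,0,0,0,-0.02,1,0,0,0,0,0,-0.02,1,0,0,0,0,0,-0.015,1,0,0,0,0,0,-0.01,1,0,0,0,0,0,-0.005,1,0,0,0,0,0,0,1,0,0,0,0,0,0,1,0,0,0,0,0,0,1]
}}

```text
time_s: 42.52
tcp_pos: [419.8, -80.3, 66.0]
tool_rot: [0.001, 0.183, 0.983, -0.0]
force: [-0.1, 0.4, -0.8]
finger_gap: 11.7
gripper_force: 59.4
```

Emit:
{"name": "move_arm", "arguments": {
  "motion": [0,0,0,0,0,0,1,0,0,0,0,0,0,1,0,0,0,0,0,0,1]
}}

```text
time_s: 42.77
tcp_pos: [419.3, -80.2, 65.4]
tool_rot: [0.001, 0.183, 0.983, -0.0]
force: [0.1, 0.2, -0.5]
finger_gap: 11.3
gripper_force: 59.4
```

Emit:
{"name": "move_arm", "arguments": {
  "motion": [0,0,0,0,0,-0.004,1,0,0,0,0,0,-0.004,1,0,0,0,0,0,-0.004,1,0,0,0,0,0,-0.004,1,0,0,0,0,0,0,1,0,0,0,0,0,0,1]
}}

```text
time_s: 43.27
tcp_pos: [418.7, -80.0, 48.4]
tool_rot: [-0.0, 0.183, 0.983, 0.0]
force: [1.0, 0.2, -1.9]
finger_gap: 10.9
gripper_force: 59.4
```

Emit:
{"name": "move_arm", "arguments": {
  "motion": [0,0,0,0.0004,0,-0.004,1,0,0,0,0,0,-0.005,1,0,0,0,0,0,-0.005,1,0,0,0,0,0,-0.005,1,0,0,0,0,0,-0.004,1,0,0,0,0,0,-0.003,1,0,0,0,0,0,0,1,0,0,0,0,0,0,1]
}}

```text
time_s: 43.93
tcp_pos: [419.0, -80.0, 22.6]
tool_rot: [-0.0, 0.183, 0.983, 0.0]
force: [-1.6, -1.0, -1.2]
finger_gap: 11.3
gripper_force: 59.4
```

Emit:
{"name": "move_arm", "arguments": {
  "motion": [0,0,0,0,0,-0.001,1,0,0,0,0,0,-0.001,1,0,0,0,0,0,-0.0005,1,0,0,0,0,0,0,1,0,0,0,0,0,0,1]
}}

```text
time_s: 44.35
tcp_pos: [419.2, -80.0, 20.4]
tool_rot: [0.0, 0.183, 0.983, 0.0]
force: [0.9, 0.3, -1.1]
finger_gap: 12.0
gripper_force: 59.4
```

Emit:
{"name": "move_arm", "arguments": {
  "motion": [0,0,0,0,0,-0.001,1,0,0,0,0,0,-0.0005,1,0,0,0,0,0,0,1,0,0,0,0,0,0,1]
}}

```text
time_s: 44.68
tcp_pos: [419.3, -80.0, 18.9]
tool_rot: [0.0, 0.183, 0.983, -0.0]
force: [-0.8, -0.3, -0.1]
finger_gap: 11.5
gripper_force: 59.5
```

Nearly seated. I'll open gently, lift away and check.

Emit:
{"name": "move_arm", "arguments": {
  "motion": [0,0,0,0,0,-0.0005,1,0,0,0,0,0,0,1,0,0,0,0,0,0,0.6,0,0,0,0,0,0,0,0,0,0,0,0,0,-0.5,0,0,0,0,0,0,-1,0,0,0,0,0,0,-1,0,0,0,0,0,0,-1]
}}

```text
time_s: 45.35
tcp_pos: [419.2, -80.0, 18.2]
tool_rot: [-0.0, 0.183, 0.983, -0.0]
force: [-0.5, 0.4, -0.0]
finger_gap: 76.4
gripper_force: 0.0
```

Emit:
{"name": "move_arm", "arguments": {
  "motion": [0,0,0,0,0,0,-1,0,0,0,0,0,0.01,-1,0,0,0,0,0,0.02,-1,0,0,0,0,0,0.03,-1,0,0,0,0,0,0.04,-1,0,0,0,0,0,0.04,-1,0,0,0,0,0,0.04,-1,0,0,0,0,0,0.04,-1]
}}

```text
time_s: 46.02
tcp_pos: [418.7, -79.8, 241.2]
tool_rot: [0.001, 0.183, 0.983, -0.0]
force: [1.3, 0.0, 1.1]
finger_gap: 85.4
gripper_force: 0.0
```

Emit:
{"name": "move_arm", "arguments": {
  "motion": [0,0,0,0,0.02,0.02,-1,0,0,0,0,0.02,0,-1,0,0,0,0,0.02,0,-1,0,0,0,0,0,0,-1,0,0,0,0,0,0,-1,0,0,0,0,0,0,-1,0,0,0,0,0,0,-1,0,0,0,0,0,0,-1]
}}

```text
time_s: 46.68
tcp_pos: [419.1, -20.7, 258.1]
tool_rot: [-0.0, 0.183, 0.983, -0.0]
force: [0.1, -0.7, 0.0]
finger_gap: 85.3
gripper_force: 0.0
```

```bash
python3 key.py 420.5 -80.5 88 115 40 w23
python3 - <<'E'
from m import *
for n in("scene","top"):
    p,d,m=cam(n);V=cloud(d,m).reshape(-1,3);C=p.reshape(-1,3).astype(int); save(n+"24.png",cv2.resize(p,(800,600)))
    red=(C[:,0]>110)&(C[:,1]<80)&(C[:,2]<80)
    for c in((584,-193),(690,-102)):
        q=V[(np.hypot(V[:,0]-c[0],V[:,1]-c[1])<65)&(V[:,2]>200)&red]; print(n,len(q),fit(q)[1] if len(q)>4 else 0)
    q=V[(np.hypot(V[:,0]-442,V[:,1]-376)<28)&(V[:,2]>79.5)&(V[:,2]<86)]; print(fit(q)[0] if len(q)>4 else 0)
E
```

```text
t 46.68 tcp [419.1 -20.7 258.1] yyaw 68.86 rot [-3.000e-04  1.834e-01  9.830e-01 -1.000e-04] J [-0.18 -0.45  2.05 -0.    1.54 -1.38] F [ 0.1 -0.7  0. ] gap 85.3 gf 0.0
576 (((419.560546875, -79.953125), (12.244839668273926, 50.142059326171875), 69.04716491699219), (array([418.6, -78.9]), (np.float64(-24.0), np.float64(26.0)), -20.9, 576)) 100.5681045571699
2154 (((420.3169250488281, -80.13740539550781), (70.34629821777344, 70.35343170166016), 68.91686248779297), (array([418.9, -77.2]), (np.float64(-44.0), np.float64(41.0)), 54.5, 2154)) 40.71269133574026
scene 89 (array([ 592.2, -183.9]), (np.float64(-47.0), np.float64(36.0)), 41.3, 89)
scene 111 (array([695.4, -95.4]), (np.float64(-51.0), np.float64(38.0)), 41.2, 111)
((441.2843322753906, 374.37457275390625), (42.83005142211914, 42.032493591308594), 10.238946914672852)
top 92 (array([ 582.3, -191.9]), (np.float64(-49.0), np.float64(47.0)), -140.1, 92)
top 90 (array([ 687.2, -101.7]), (np.float64(-48.0), np.float64(44.0)), -140.9, 90)
((443.2099304199219, 375.98760986328125), (44.974063873291016, 47.86647415161133), 3.268012046813965)
```

View pics/scene24.png

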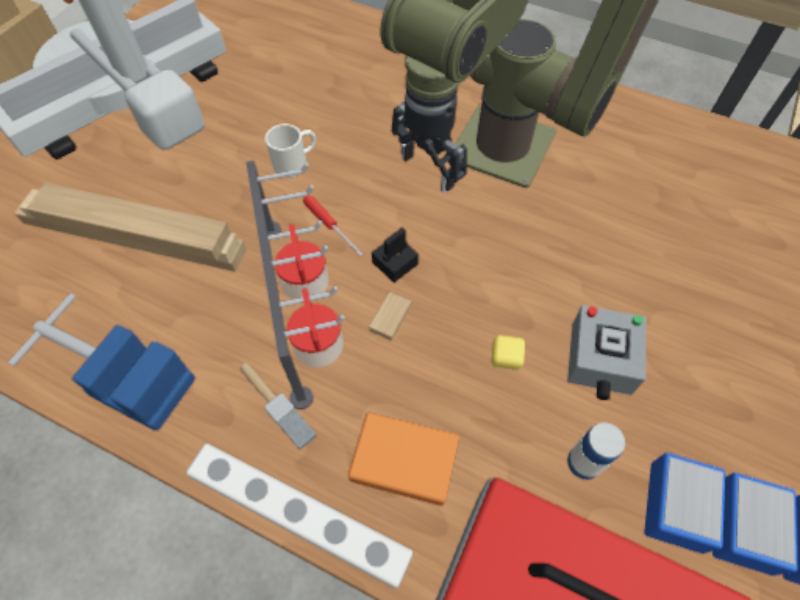

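Both guards hang at (300,262) and (313,330), the key is back at (397,245), and the other things look where they were. One last look at the barrel angle.

Emit:
{"name": "move_arm", "arguments": {
  "motion": [0,0,0,0.005,0.035,0,-1,0,0,0,0.011,0.04,0,-1,0,0,0,0.011,0.04,0,-1,0,0,0,0.011,0.04,0,-1,0,0,0,0.011,0.04,0,-1,0,0,0,0.011,0.04,0,-1,0,0,0,0.011,0.04,0,-1,0,0,0,0.011,0.04,0,-1]
}}

```text
time_s: 47.5
tcp_pos: [501.5, 297.0, 258.1]
tool_rot: [-0.0, 0.183, 0.983, -0.0]
force: [-0.1, -0.2, -0.4]
finger_gap: 85.3
gripper_force: 0.0
```

Emit:
{"name": "move_arm", "arguments": {
  "motion": [0,0,0,0.011,0.04,0,-1,0,0,0,0.005,0.013,0,-1,0,0,0,0,0,0,-1,0,0,0,0,0,0,-1,0,0,0,0,0,0,-1,0,0,0,0,0,0,-1,0,0,0,0,0,0,-1,0,0,0,0,0,0,-1]
}}

```text
time_s: 48.17
tcp_pos: [517.3, 347.0, 258.8]
tool_rot: [0.0, 0.183, 0.983, 0.0]
force: [-0.5, 0.1, -0.3]
finger_gap: 85.5
gripper_force: 0.0
```

```bash
python3 - <<'E'
from m import *
st()
p,d,m=cam("wrist"); save("w25.png",p); W=cloud(d,m); r=np.hypot(W[...,0]-442,W[...,1]-376)
b=W[(r<32)&(W[...,2]>79.5)&(W[...,2]<86)]; print("barrel",cv2.minAreaRect(b[:,:2].astype(np.float32)))
k=(p.astype(int).sum(-1)<270)&(r<30); f=K(m);T=np.linalg.inv(m["world_to_cam"])
n,lab,s,c=cv2.connectedComponentsWithStats(k.astype(np.uint8))
u0,v0=proj([442,376,81],m); i=lab[round(v0),round(u0)]; print(u0,v0,s[i])
pts=[]
for v,u in np.argwhere(lab==i):
    dd=T[:3,:3]@np.array([(u-m["cx"])/f,(v-m["cy"])/f,1]); pts.append((T[:3,3]+dd*(81-T[2,3])/dd[2])[:2])
pts=np.array(pts,np.float32); print("slot",cv2.minAreaRect(pts),line(pts))
E
```

```text
t 48.17 tcp [517.3 347.  258.8] yyaw 68.85 rot [3.000e-04 1.835e-01 9.830e-01 2.000e-04] J [ 0.5   0.03  1.64 -0.    1.46 -0.7 ] F [-0.5  0.1 -0.3] gap 85.5 gf 0.0
barrel ((442.08026123046875, 376.028076171875), (42.51715850830078, 41.88636779785156), 14.145059585571289)
257.1114878087404 95.7262958286586 [248  87  19  17 162]
slot ((442.13372802734375, 375.8138122558594), (8.683899879455566, 20.25064468383789), 13.251142501831055) (array([442.1, 375.9], dtype=float32), (np.float32(-10.0), np.float32(10.0)), -76.9, 162)
```

```bash
python3 -c "
from station import arm
print(arm.close_job())"
```

```text
the job is handed in; nothing more can be done
None
```

I switched the bench off with the key, hung both guards present on hooks 2 and 3 (no third was seen), put the key back in its holder and handed the job in at about 48 s; my last camera look had the barrel in line with the switch box, as expected at the off stop.

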